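# Snap the end caps of controller modules home at a stop, then tray them

### The job

The two end caps of every controller module on the left of the bench still stand proud. Pick up each module, push one end squarely against the fixture's stop block until its cap snaps home and stop pushing at once (do not ram the block, and do not push the caps in with the gripper itself or against the tray), turn the module end for end and do the other cap the same way. Lay every finished module flat in the black tray, and leave the mug, screwdriver, tape and carton where they are.

Things in the scene. Friction and masses are not known exactly. Their poses are not given: they have to be found in the camera images.
- module1: Controller module: ribbed grey aluminium housing 96 x 46 x 40 mm (own x, y, z; long along x), about 0.26 kg, origin at the centre of the housing, lying loose on a thin sheet of paper on the bench to the robot's left. On each end sits a captive black plastic end cap (plate 8 x 44 x 37 mm), at first standing 10 mm proud with its grey skirt showing in the gap: 132 mm over both caps then, 112 mm with both home. Three or four modules are present.
- module1_cap_a (a joint): How far the cap on the +x end of module1 is pushed in, m: 0 = proud as at the start, 0.010 = home against the housing. Resistance rises to a peak of 9 to 14 N in the first 3 mm, fades to nothing near 6 mm, and past that the cap snaps home by itself and stays; let go earlier and it springs back out. Once it is home the stop is hard.
- module1_cap_b (a joint): How far the cap on the -x end of module1 is pushed in, m: 0 = proud as at the start, 0.010 = home against the housing. Resistance rises to a peak of 9 to 14 N in the first 3 mm, fades to nothing near 6 mm, and past that the cap snaps home by itself and stays; let go earlier and it springs back out. Once it is home the stop is hard.
- module2: Controller module: ribbed grey aluminium housing 96 x 46 x 40 mm (own x, y, z; long along x), about 0.26 kg, origin at the centre of the housing, lying loose on a thin sheet of paper on the bench to the robot's left. On each end sits a captive black plastic end cap (plate 8 x 44 x 37 mm), at first standing 10 mm proud with its grey skirt showing in the gap: 132 mm over both caps then, 112 mm with both home. Three or four modules are present.
- module2_cap_a (a joint): How far the cap on the +x end of module2 is pushed in, m: 0 = proud as at the start, 0.010 = home against the housing. Resistance rises to a peak of 9 to 14 N in the first 3 mm, fades to nothing near 6 mm, and past that the cap snaps home by itself and stays; let go earlier and it springs back out. Once it is home the stop is hard.
- module2_cap_b (a joint): How far the cap on the -x end of module2 is pushed in, m: 0 = proud as at the start, 0.010 = home against the housing. Resistance rises to a peak of 9 to 14 N in the first 3 mm, fades to nothing near 6 mm, and past that the cap snaps home by itself and stays; let go earlier and it springs back out. Once it is home the stop is hard.
- module3: Controller module: ribbed grey aluminium housing 96 x 46 x 40 mm (own x, y, z; long along x), about 0.26 kg, origin at the centre of the housing, lying loose on a thin sheet of paper on the bench to the robot's left. On each end sits a captive black plastic end cap (plate 8 x 44 x 37 mm), at first standing 10 mm proud with its grey skirt showing in the gap: 132 mm over both caps then, 112 mm with both home. Three or four modules are present.
- module3_cap_a (a joint): How far the cap on the +x end of module3 is pushed in, m: 0 = proud as at the start, 0.010 = home against the housing. Resistance rises to a peak of 9 to 14 N in the first 3 mm, fades to nothing near 6 mm, and past that the cap snaps home by itself and stays; let go earlier and it springs back out. Once it is home the stop is hard.
- module3_cap_b (a joint): How far the cap on the -x end of module3 is pushed in, m: 0 = proud as at the start, 0.010 = home against the housing. Resistance rises to a peak of 9 to 14 N in the first 3 mm, fades to nothing near 6 mm, and past that the cap snaps home by itself and stays; let go earlier and it springs back out. Once it is home the stop is hard.
- module4: Controller module: ribbed grey aluminium housing 96 x 46 x 40 mm (own x, y, z; long along x), about 0.26 kg, origin at the centre of the housing, lying loose on a thin sheet of paper on the bench to the robot's left. On each end sits a captive black plastic end cap (plate 8 x 44 x 37 mm), at first standing 10 mm proud with its grey skirt showing in the gap: 132 mm over both caps then, 112 mm with both home. Three or four modules are present.
- module4_cap_a (a joint): How far the cap on the +x end of module4 is pushed in, m: 0 = proud as at the start, 0.010 = home against the housing. Resistance rises to a peak of 9 to 14 N in the first 3 mm, fades to nothing near 6 mm, and past that the cap snaps home by itself and stays; let go earlier and it springs back out. Once it is home the stop is hard.
- module4_cap_b (a joint): How far the cap on the -x end of module4 is pushed in, m: 0 = proud as at the start, 0.010 = home against the housing. Resistance rises to a peak of 9 to 14 N in the first 3 mm, fades to nothing near 6 mm, and past that the cap snaps home by itself and stays; let go earlier and it springs back out. Once it is home the stop is hard.
- fixture: Pressing fixture fixed to the bench in front of the robot: flat steel bed plate 220 x 90 x 6 mm (own x, y, z; from 115 mm behind to 105 mm ahead of the origin), origin on the bench under it, with the upright stop block across it. Its x axis is the pushing direction, towards the stop.
- stop: Dark steel stop block on the bed: 70 mm wide (y), its flat face looks along the fixture's -x, 46 mm high above the bed (52 mm above the bench), braced behind by a sloping gusset. Origin at the foot of the face, 45 mm ahead of the fixture's origin and 6 mm above the bench.
- stop_face (a point): Middle of the stop block's flat face, 26 mm above the bench, 45 mm ahead of the fixture's origin along its x.
- tray: Black finished-work tray fixed to the bench on the robot's right: outside 170 x 260 mm (own x, y), floor 4 to 5 mm thick, rim 4 mm thick and 12 mm high over the bench. Origin under its centre, on the bench. Room for four modules, two by two, long axes along its y: centres 42 mm either side of the tray's centre along x and 63 mm along y.
- mug: White mug, 76 mm across, 85 mm high, beyond the tray; origin under its centre. Bystander.
- screwdriver: Screwdriver lying beyond the modules. Bystander.
- tape_roll: Roll of clear tape, 90 mm across, 22 mm high, beyond the fixture. Bystander.
- carton: Small cardboard carton 90 x 120 x 50 mm, beyond the fixture. Bystander.
Things that resemble listed ones, but are neither listed nor needed, are in the scene too. Leave any blue or red look-alike of the module4 alone.

How it is judged (in metres and radians):
At the end, for the whole second after the job is handed in: Every module present has both caps home (pushed in by more than 8 of their 10 mm) and lies at rest, flat (long axis within 0.12 rad of level, centre less than 36 mm above the bench) on the tray's floor, its centre within 65 mm of the tray's centre along the tray's x and 115 mm along its y (value of joint each of module1_cap_a, module1_cap_b, module2_cap_a, module2_cap_b, module3_cap_a, module3_cap_b, module4_cap_a, module4_cap_b above 0.008 m and x of module1 in the frame of tray between -0.065 and 0.065 m and y of module1 in the frame of tray between -0.115 and 0.115 m and height (world z) of each of module1, module2, module3, module4 below 0.036 m and angle between module1's own x axis and vertical between 1.45 and 1.69 rad and linear speed of each of module1, module2, module3, module4 below 0.03 m/s and x of module2 in the frame of tray between -0.065 and 0.065 m and y of module2 in the frame of tray between -0.115 and 0.115 m and angle between module2's own x axis and vertical between 1.45 and 1.69 rad and x of module3 in the frame of tray between -0.065 and 0.065 m and y of module3 in the frame of tray between -0.115 and 0.115 m and angle between module3's own x axis and vertical between 1.45 and 1.69 rad and x of module4 in the frame of tray between -0.065 and 0.065 m and y of module4 in the frame of tray between -0.115 and 0.115 m and angle between module4's own x axis and vertical between 1.45 and 1.69 rad); the robot touches nothing.
It fails at once if the stop block is rammed (over 45 N) (contact force between stop and anything else above 45 N).
It fails at once if a cap is pressed with the gripper's fingers (over 8 N) (contact force between the fingers and module1_cap_a above 8 N or contact force between the fingers and module1_cap_b above 8 N or contact force between the fingers and module2_cap_a above 8 N or contact force between the fingers and module2_cap_b above 8 N or contact force between the fingers and module3_cap_a above 8 N or contact force between the fingers and module3_cap_b above 8 N or contact force between the fingers and module4_cap_a above 8 N or contact force between the fingers and module4_cap_b above 8 N).
It fails at once if a cap is pushed in (1 to 5 mm) against the tray (over 3 N) ((value of joint module1_cap_a between 0.001 and 0.005 m and contact force between tray and module1_cap_a above 3 N) or (value of joint module1_cap_b between 0.001 and 0.005 m and contact force between tray and module1_cap_b above 3 N) or (value of joint module2_cap_a between 0.001 and 0.005 m and contact force between tray and module2_cap_a above 3 N) or (value of joint module2_cap_b between 0.001 and 0.005 m and contact force between tray and module2_cap_b above 3 N) or (value of joint module3_cap_a between 0.001 and 0.005 m and contact force between tray and module3_cap_a above 3 N) or (value of joint module3_cap_b between 0.001 and 0.005 m and contact force between tray and module3_cap_b above 3 N) or (value of joint module4_cap_a between 0.001 and 0.005 m and contact force between tray and module4_cap_a above 3 N) or (value of joint module4_cap_b between 0.001 and 0.005 m and contact force between tray and module4_cap_b above 3 N)).
It fails at once if a bystander is moved more than 30 mm (distance of any of mug, screwdriver, tape_roll, carton from where it was at the start of the episode above 0.03 m).
Of module1, module2, module3, module4 only 3 to 4 are there at a start; the rules pass over those that are not, and their reading is None.
At some moment in a run one of module1, module2, module3, module4 may be knocked a few centimetres aside while the robot is not near it.
Once in a run the grip may slacken for a moment while it holds something.
It also fails if it takes over 210 s, if anything falls off the work surface, if the arm or the gripper's body presses on something with over 40 N, if the wrist force passes 120 N, or if a joint passes its speed limit or range.

### The arm

A 7-joint arm with a two-finger parallel gripper is mounted at the origin on the work surface. World frame = base frame: x ahead of the robot, y to its left, z up, the work surface at z = 0. Lengths are in mm, angles in rad, forces in N, time in s.
With the tool pointing down it reaches from about 425 to 825 mm from the base axis. Payload 3.6 kg.
Tool frame: the origin (TCP) lies midway between the tips of the shut fingers; the grasp point (between the pads) lies 19 mm behind it; z points along the fingers, y is the line along which they close (so a half turn about z gives the same grasp; the last joint's range is limited). The gripper opens to 93 mm and grips with 3 to 60 N. Pads are 15 mm wide; open, the fingers measure 128 mm over their backs; the gripper's body (75 mm by 188 mm) begins 65 mm behind the grasp point.
Start: joints at [1.278, 0.615, -0.013, 1.423, 0.008, 1.103, -0.04], TCP at [171.383, -626.969, 218.64] pointing down, gripper open.
Joint ranges: [-3.12, 3.12], [-0.3, 2.06], [-1.34, 1.32], [0.26, 2.42], [-1.36, 4.5], [0.01, 1.98], [-2.84, 2.84]. Speed limits (rad/s): [2.79, 2.79, 3.14, 3.14, 3.14, 3.14, 3.14].

### API

Orientations are given as [roll, pitch, yaw] about the fixed x, y, z axes, in that order (R = Rz(yaw) Ry(pitch) Rx(roll)).
In Python, from workcell import arm, eyes gives the robot as it stands.
- The arm moves only by the shell command python3 -m handwheel 'ROWS' [OPENING] [FORCE]. ROWS is JSON, a list of rows, each an object with "xyz": the shift along the world's x, y, z each as a share of 50 cm, from -1 to 1, a list of three; "twist": the turn, a rotation vector about the world's x, y, z each as a share of 0.5 rad, from -1 to 1, a list of three. In form: [{"xyz": [tx, ty, tz], "twist": [rx, ry, rz]}, ...]. A call has 1 to 8 rows; each row is the pose to reach, as a shift and turn from the pose commanded when the call began; what a row does not reach only later rows make up. A row lasts 1/10 s, in which the tool goes at most 50 mm and 8.59 degrees, less where a joint would pass 70% of its speed; a pose out of reach is approached as far as the arm can. A call with a number of a shift or a turn outside -1 to 1 is refused whole. A call with a gripper value outside its range is refused whole. OPENING is the finger opening in mm, from 0 to 93, set as the call begins (- or left out, the last holds). The fingers move at their own pace and stop on an object; FORCE is the grip in N (left out, the last holds). Time passes only in rows, so rows that repeat a pose let the fingers close. It gives the time, the measured TCP pose, the force, the opening and the grip force at its end, in the units of the state.
- arm.observe(): the state, without advancing time (a new reading comes with each control period).
- eyes.snapshot(name): name is "side" or "top" or "wrist"; returns the picture (400x640x3 uint8, blue, green, red); there is no depth.
- eyes.get_calibration(name): a dict with "K" (3x3 intrinsics, pixels), "R" (3x3) and "t" (3): a world point X has camera coordinates R X + t; the wrist camera has in their place "mount" (4x4, takes a point from camera to tool coordinates, whose origin is the TCP and whose axes are the flange's). Camera axes: x right, y down, z forward; pixel columns grow to the right and rows downward; lengths in mm; the calibration is good to about 2 mm. A picture is of the moment at which its call begins: read the wrist's pose just before it. get_calibration takes no time and is no camera call.
- arm.sign_off(): hands the job in; it is judged then, once.
The state is a dict: "time_s": time; "qpos": joint angles; "qd": joint speeds; "effort": joint torques, N m; "eef_pos": TCP position; "tool_rot": TCP orientation; "contact_force": force on the tool from outside, world axes, zero at the start; "torque": the same for the moment, N m; "gripper_width": opening from 0.0 (shut) to 1.0 (fully open); "grip_force": force on a finger pad.
Only numpy, scipy, OpenCV 4.12 (cv2) and the standard library are available. Lean on these libraries where they do the work, as an engineer would, in place of code of your own. Each camera call takes 0.05 s, during which the arm holds its last target. There are 200 camera calls.

## Working session

There is one attempt and no reset: what is moved stays moved. The work goes in short steps, Python scripts to look and compute and a shell command to move; the robot and the scene stay as the last step left them, time stands still between calls to the robot, and variables do not carry over. Pictures are saved under pics/ and viewed, at most 14 in all, crops included, and the job is handed in when it is done.

```bash
ls; mkdir -p pics; python3 - <<'E'
from workcell import arm, eyes
import cv2
print(arm.observe())
for n in ("side","top"):
    cv2.imwrite(f"pics/{n}0.png",eyes.snapshot(n)); print(n,eyes.get_calibration(n))
print(eyes.get_calibration("wrist"))
E
```

```text
pics
{'time_s': 0.0, 'qpos': array([ 1.27751867,  0.61592864, -0.01260485,  1.42487339,  0.0080603 ,
        1.10337874, -0.04038304]), 'qd': array([-0.00010662,  0.00047327, -0.00044557, -0.00213312, -0.00141821,
        0.00100408,  0.00075789]), 'effort': array([ 4.23181637e-04, -4.58923888e+01,  2.09210305e-01, -1.65743530e+01,
       -6.10713568e-02,  2.04814877e-02,  2.69191478e-04]), 'eef_pos': array([ 171.16447932, -626.2517808 ,  217.48352144]), 'tool_rot': array([-3.13905368e+00,  7.05685207e-06,  2.66833622e-01]), 'contact_force': array([-0.17475534,  0.65368711, -0.99698063]), 'torque': array([ 0.04566462, -0.02574208, -0.02589394]), 'grip_force': 0.0, 'gripper_width': 1.0004147675043367}
side {'K': array([[426.14599433,   0.        , 319.38344281],
       [  0.        , 426.14599433, 196.20807133],
       [  0.        ,   0.        ,   1.        ]]), 'R': array([[-0.92347559, -0.38292139,  0.02374953],
       [-0.24704205,  0.54613614, -0.80044084],
       [ 0.29353544, -0.74505471, -0.59894108]]), 't': array([525.10663368, 139.12594627, 985.88947232])}
top {'K': array([
[... 169 characters left out ...]
905, -0.99981042, -0.00929517],
       [-0.98528093,  0.01844039, -0.16994543],
       [ 0.17008462,  0.00625075, -0.98540964]]), 't': array([  94.47928998,  539.55294381, 1331.66030844])}
{'K': array([[341.65177972,   0.        , 324.00176597],
       [  0.        , 341.65177972, 202.93760528],
       [  0.        ,   0.        ,   1.        ]]), 'mount': array([[-4.58448249e-04, -9.61784720e-01, -2.73806395e-01,
         7.57112643e+01],
       [ 9.99999774e-01, -5.75662131e-04,  3.47745336e-04,
         3.58361293e-01],
       [-4.92076124e-04, -2.73806173e-01,  9.61784767e-01,
        -1.65617607e+02],
       [ 0.00000000e+00,  0.00000000e+00,  0.00000000e+00,
         1.00000000e+00]])}
```

View pics/top0.png

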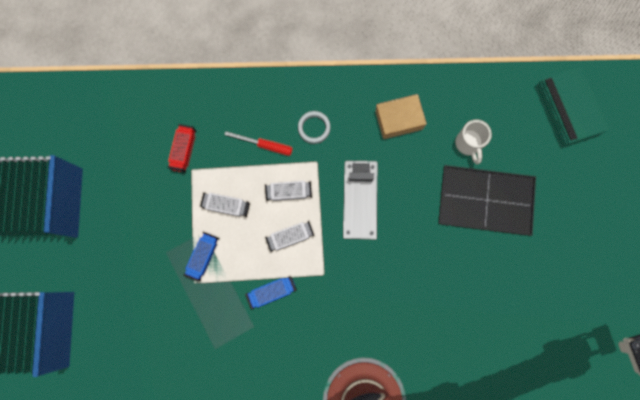

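View pics/side0.png

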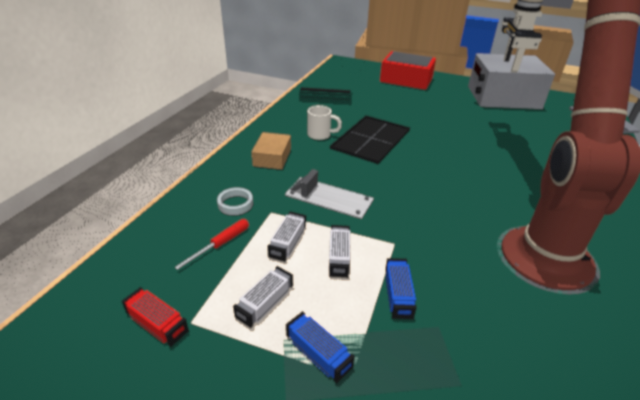

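The top view shows three silver modules on the paper near (225,205), (288,190) and (290,236). The fixture is at (360,200) with its stop at the far end (+x), and the tray is at (487,200). The blue and red look-alikes are to be left alone.

```bash
cat > h.py <<'E'
import cv2, numpy as np
from scipy.spatial.transform import Rotation as Ro
from workcell import arm, eyes
def cam(name):
    c=eyes.get_calibration(name); K=np.array(c["K"])
    if name=="wrist":
        s=arm.observe(); M=np.array(c["mount"]); Rt=Ro.from_euler("xyz",s["tool_rot"]).as_matrix()
        return K,Rt@M[:3,:3],Rt@M[:3,3]+s["eef_pos"]
    R=np.array(c["R"]); return K,R.T,-R.T@np.array(c["t"])
def plane(c,uv,z):
    K,Rw,o=c; uv=np.atleast_2d(uv).astype(float)
    d=(Rw@np.linalg.inv(K)@np.c_[uv,np.ones(len(uv))].T).T
    return o+d*((z-o[2])/d[:,2:3])
def rect(c,cnt,z):
    "min area rectangle of contour cast on plane z: centre, long, short, angle of long axis"
    P=plane(c,cnt.reshape(-1,2),z)[:,:2].astype(np.float32)
    (x,y),(w,h),a=cv2.minAreaRect(P)
    if w<h: w,h,a=h,w,a+90
    a=(np.radians(a)+np.pi/2)%np.pi-np.pi/2
    return np.round([x,y,w,h],1),round(float(a),3)
def blobs(mask,amin):
    cs,_=cv2.findContours(mask.astype(np.uint8)*255,cv2.RETR_EXTERNAL,cv2.CHAIN_APPROX_NONE)
    return [k for k in cs if cv2.contourArea(k)>amin]
E
python3 - <<'E'
from h import *
c=cam("top"); im=cv2.imread("pics/top0.png"); hsv=cv2.cvtColor(im,cv2.COLOR_BGR2HSV); S,V=hsv[...,1],hsv[...,2]
g=im.astype(int)
def roi(m,x0,y0,x1,y1):
    o=np.zeros_like(m);o[y0:y1,x0:x1]=m[y0:y1,x0:x1];return o
print(im[205,225],im[215,260],im[205,360],im[200,460])
# modules: not paper (V<190), low sat, inside paper
for k in blobs(roi((V<185)&(S<90),195,170,320,268),150): print("mod",rect(c,k,40),cv2.boundingRect(k))
for k in blobs(roi((V>110)&(S<60),335,155,385,245),300): print("fix",rect(c,k,6),cv2.boundingRect(k))
for k in blobs(roi((V<60),430,160,545,240),300): print("tray",rect(c,k,12),cv2.boundingRect(k))
E
```

```text
[185 183 184] [217 228 235] [209 210 210] [60 59 59]
mod (array([441.5, 194.6,  75.7,  32.9]), -1.234) (275, 226, 29, 20)
mod (array([437.7, 193.5, 132.2,  47.9]), -1.235) (265, 221, 50, 32)
mod (array([524.5, 361.7, 114.5,  48.4]), 1.378) (207, 201, 44, 18)
mod (array([533.8, 377.3,  72.3,  34.7]), 1.297) (209, 195, 27, 18)
mod (array([563.3, 197.3, 133.1,  51.3]), -1.52) (264, 181, 49, 21)
fix (array([544.7,  -3.9, 226.9,  95. ]), -0.044) (343, 160, 35, 80)
tray (array([ 535.5, -360.4,  259.3,  167.9]), 1.41) (441, 166, 94, 69)
```

```bash
python3 -m handwheel '[{"xyz":[0.4,0.66,0],"twist":[0,0,-0.53]},{"xyz":[0.4,0.66,0],"twist":[0,0,-0.53]},{"xyz":[0.4,0.66,0],"twist":[0,0,-0.53]},{"xyz":[0.4,0.66,0],"twist":[0,0,-0.53]},{"xyz":[0.4,0.66,0],"twist":[0,0,-0.53]},{"xyz":[0.4,0.66,0],"twist":[0,0,-0.53]},{"xyz":[0.4,0.66,0],"twist":[0,0,-0.53]},{"xyz":[0.4,0.66,0],"twist":[0,0,-0.53]}]' 93 45
python3 -m handwheel '[{"xyz":[0.3,0.58,0],"twist":[0,0,0]},{"xyz":[0.3,0.58,0],"twist":[0,0,0]},{"xyz":[0.3,0.58,0],"twist":[0,0,0]},{"xyz":[0.3,0.58,0],"twist":[0,0,0]},{"xyz":[0.3,0.58,0],"twist":[0,0,0]},{"xyz":[0.3,0.58,0],"twist":[0,0,0]},{"xyz":[0.3,0.58,0],"twist":[0,0,0]},{"xyz":[0.3,0.58,0],"twist":[0,0,0]}]'
python3 - <<'E'
from h import *
s=arm.observe(); print(s["eef_pos"],s["tool_rot"],s["qpos"][6],s["qd"].max())
cv2.imwrite("pics/w1.png",eyes.snapshot("wrist"))
E
```

```text
time_s: 0.9
eef_pos: [372.8, -293.3, 218.5]
tool_rot: [-3.14, -0.0, 0.006]
contact_force: [0.7, -0.4, -0.6]
gripper_width: 0.998
grip_force: 0.0
time_s: 1.7
eef_pos: [522.6, -1.2, 218.1]
tool_rot: [-3.138, -0.0, 0.011]
contact_force: [-0.4, -1.2, -0.3]
gripper_width: 0.999
grip_force: 0.0
[522.59223122  -1.18674337 218.14866713] [-3.13837094e+00 -4.09946457e-04  1.09886425e-02] -1.63803294991745 0.07862637848080019
```

View pics/w1.png

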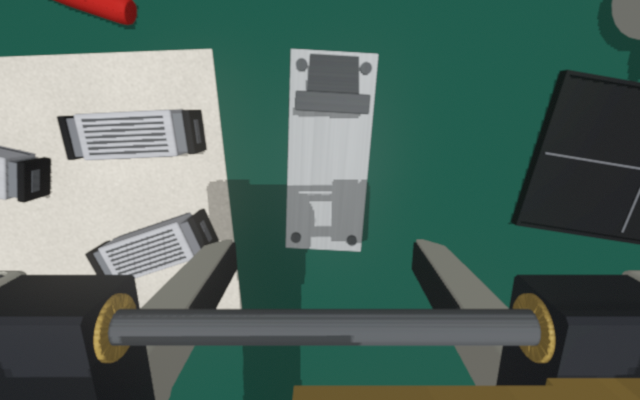

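The wrist view shows the plate with corners near (291,49), (378,54), (361,250) and (286,247). The front top edge of the stop runs along about (295,109)–(368,113), and two modules are on the left at (130,133) and (150,245).

```bash
python3 - <<'E'
from h import *
c=cam("wrist"); im=cv2.imread("pics/w1.png"); g=cv2.cvtColor(im,cv2.COLOR_BGR2GRAY).astype(float)
hsv=cv2.cvtColor(im,cv2.COLOR_BGR2HSV);sat=hsv[...,1].astype(float)
# plate side edges: saturation step (green->grey), rows 60..90,120..170
def line(P):
    vx,vy,x,y=cv2.fitLine(P.astype(np.float32),cv2.DIST_HUBER,0,.01,.01).ravel()
    if vx<0 and abs(vx)>abs(vy): vx,vy=-vx,-vy
    return x,y,np.arctan2(vy,vx)
L,Rr=[],[]
for r in list(range(120,172)):
    d=np.diff(cv2.GaussianBlur(sat[r:r+1],(5,1),0)[0])
    L.append((270+np.argmin(d[270:310])+.5,r)); Rr.append((345+np.argmax(d[345:395])+.5,r))
pl=plane(c,L,6);pr=plane(c,Rr,6); a=line(pl[:,:2]);b=line(pr[:,:2]); print("left",a,"right",b)
T=[];E=[];F=[]
for u in range(308,355):
    d=np.diff(cv2.GaussianBlur(g[:,u:u+1],(1,5),0)[:,0]); T.append((u,100+np.argmax(d[100:125])+.5))
pt=plane(c,T,52);
print("stop top front edge",line(pt[:,:2]),pt[[0,-1]], "as foot z6",line(plane(c,T,6)[:,:2]))
for u in range(300,360):
    col=sat[:,u]; d=np.diff(cv2.GaussianBlur(sat[:,u:u+1],(1,5),0)[:,0]); E.append((u,235+np.argmax(d[235:265])+.5))
    F.append((u,40+np.argmin(d[40:65])+.5))
print("near edge",line(plane(c,E,6)[:,:2]),"far edge",line(plane(c,F,6)[:,:2]))
E
```

```text
left (np.float32(562.54156), np.float32(35.20706), np.float32(-0.05004665)) right (np.float32(555.22144), np.float32(-55.919174), np.float32(-0.046707895))
stop top front edge (np.float32(586.9389), np.float32(-11.665703), np.float32(1.5442649)) [[587.26134613  10.277688    52.        ]
 [586.61338956 -33.04860058  52.        ]] as foot z6 (np.float32(585.47815), np.float32(-12.624803), np.float32(1.5442634))
near edge (np.float32(430.96558), np.float32(-12.335379), np.float32(1.5166622)) far edge (np.float32(651.9811), np.float32(-8.369522), np.float32(1.5233251))
```

```bash
python3 -m handwheel '[{"xyz":[0.04,0.1,0],"twist":[0,0,1]},{"xyz":[0.04,0.1,0],"twist":[0,0,1]},{"xyz":[0.04,0.1,0],"twist":[0,0,1]},{"xyz":[0.04,0.1,0],"twist":[0,0,1]}]'>/dev/null
python3 -m handwheel '[{"xyz":[0.04,0.1,0],"twist":[0,0,1]},{"xyz":[0.04,0.1,0],"twist":[0,0,1]},{"xyz":[0.04,0.1,0],"twist":[0,0,1]},{"xyz":[0.04,0.1,0],"twist":[0,0,1]}]'>/dev/null
python3 -m handwheel '[{"xyz":[0,0.04,0],"twist":[0,0,1]},{"xyz":[0,0.04,0],"twist":[0,0,1]},{"xyz":[0,0.04,0],"twist":[0,0,1]},{"xyz":[0,0.04,0],"twist":[0,0,1]},{"xyz":[0,0.04,0],"twist":[0,0,1]}]'
python3 - <<'E'
from h import *
s=arm.observe(); print(s["eef_pos"],s["tool_rot"],s["qpos"])
np.savez("w2.npz",*cam("wrist"));cv2.imwrite("pics/w2.png",eyes.snapshot("wrist"))
E
```

```text
time_s: 3.05
eef_pos: [561.1, 110.2, 218.1]
tool_rot: [-3.14, 0.002, 1.498]
contact_force: [0.3, -0.4, 0.4]
gripper_width: 0.999
grip_force: 0.0
[561.11041721 110.23208597 218.13834702] [-3.14040575e+00  1.88725034e-03  1.49826414e+00] [ 0.07163902  0.53123761 -0.48016443  1.64660976  0.27728638  1.03375652
 -0.56799174]
```

View pics/w2.png

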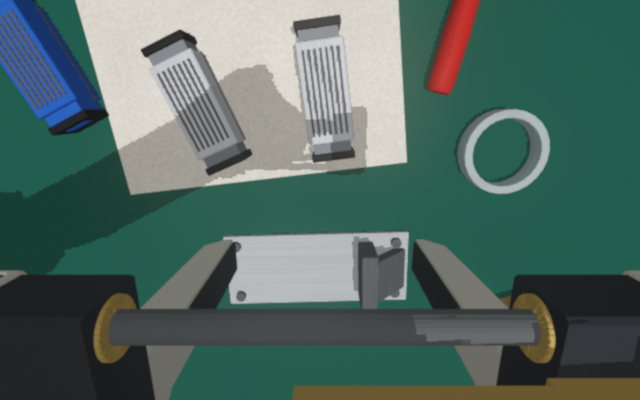

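The wrist view shows module C with caps near (317,27) and (333,155), and module A with caps near (168,43) and (228,160). I'll pair the black caps to get their poses.

```bash
cat >> h.py <<'E'
def modules(im,c,rows=(0,235)):
    hsv=cv2.cvtColor(im,cv2.COLOR_BGR2HSV); m=(hsv[...,2]<75)&(hsv[...,1]<90)
    m[:rows[0]]=0; m[rows[1]:]=0
    caps=[]
    for k in blobs(m,120):
        r=rect(c,k,36)
        if 36<r[0][2]<56 and r[0][3]<30: caps.append(r[0][:2])
    out=[]
    for i in range(len(caps)):
        for j in range(i):
            d=caps[i]-caps[j]; n=np.linalg.norm(d)
            if 95<n<140: out.append((np.round((caps[i]+caps[j])/2,1),round(float(n),1),round(float(np.arctan2(d[1],d[0])),3)))
    return caps,out
E
python3 - <<'E'
from h import *
f=np.load("w2.npz"); c=(f["arr_0"],f["arr_1"],f["arr_2"])
print(modules(cv2.imread("pics/w2.png"),c))
E
```

```text
([array([571.7, 136.1]), array([464.5, 137.2]), array([424.3, 252.6])], [(array([518.1, 136.6]), 107.2, 3.131), (array([444.4, 194.9]), 122.2, 1.906)])
```

```bash
python3 - <<'E'
from h import *
f=np.load("w2.npz"); c=(f["arr_0"],f["arr_1"],f["arr_2"])
p=plane(c,[[317,26],[333,155]],36);print(p,p.mean(0),np.arctan2(*(p[0]-p[1])[[1,0]]))
E
```

```text
[[564.85783156 256.10326815  36.        ]
 [571.75414581 136.39038812  36.        ]] [568.30598868 196.24682813  36.        ] 1.6283398487734826
```

```bash
python3 -m handwheel '[{"xyz":[0.014,0.172,0],"twist":[0,0,0.26]},{"xyz":[0.014,0.172,-0.1],"twist":[0,0,0.26]},{"xyz":[0.014,0.172,-0.2],"twist":[0,0,0.26]},{"xyz":[0.014,0.172,-0.3],"twist":[0,0,0.26]},{"xyz":[0.014,0.172,-0.36],"twist":[0,0,0.26]},{"xyz":[0.014,0.172,-0.4],"twist":[0,0,0.26]},{"xyz":[0.014,0.172,-0.418],"twist":[0,0,0.26]},{"xyz":[0.014,0.172,-0.418],"twist":[0,0,0.26]}]'
python3 -m handwheel '[{"xyz":[0,0,0],"twist":[0,0,0]},{"xyz":[0,0,0],"twist":[0,0,0]},{"xyz":[0,0,0],"twist":[0,0,0]},{"xyz":[0,0,0],"twist":[0,0,0]},{"xyz":[0,0,0],"twist":[0,0,0]},{"xyz":[0,0,0],"twist":[0,0,0]},{"xyz":[0,0,0],"twist":[0,0,0]},{"xyz":[0,0,0],"twist":[0,0,0]}]' 30 50
```

```text
time_s: 3.9
eef_pos: [568.0, 198.0, 8.7]
tool_rot: [-3.14, 0.001, 1.631]
contact_force: [-0.1, 1.7, 0.3]
gripper_width: 1.0
grip_force: 0.0
time_s: 4.7
eef_pos: [568.5, 199.0, 9.8]
tool_rot: [3.141, 0.0, 1.632]
contact_force: [-0.9, -0.2, 0.8]
gripper_width: 0.491
grip_force: 50.0
```

```bash
python3 -m handwheel '[{"xyz":[0,0,0.06],"twist":[0,0,0]},{"xyz":[0,0,0.12],"twist":[0,0,0]},{"xyz":[0,-0.05,0.2],"twist":[0,0,-0.28]},{"xyz":[-0.04,-0.13,0.2],"twist":[0,0,-0.56]},{"xyz":[-0.04,-0.13,0.2],"twist":[0,0,-0.84]},{"xyz":[-0.04,-0.13,0.2],"twist":[0,0,-0.84]}]'
python3 -m handwheel '[{"xyz":[-0.04,-0.14,0],"twist":[0,0,-0.28]},{"xyz":[-0.04,-0.14,0],"twist":[0,0,-0.56]},{"xyz":[-0.04,-0.14,0],"twist":[0,0,-0.84]}]' >/dev/null
python3 -m handwheel '[{"xyz":[-0.04,-0.14,0],"twist":[0,0,-0.28]},{"xyz":[-0.04,-0.14,0],"twist":[0,0,-0.56]},{"xyz":[-0.04,-0.14,0],"twist":[0,0,-0.84]}]' >/dev/null
python3 -m handwheel '[{"xyz":[0,0,0],"twist":[0,0,-0.28]},{"xyz":[0,0,0],"twist":[0,0,-0.56]},{"xyz":[0,0,0],"twist":[0,0,-0.84]},{"xyz":[0,0,0],"twist":[0,0,-0.84]},{"xyz":[0,0,0],"twist":[0,0,-0.84]}]'
```

```text
time_s: 5.3
eef_pos: [547.8, 132.4, 109.5]
tool_rot: [-3.141, 0.001, 1.21]
contact_force: [-0.2, 0.9, -2.3]
gripper_width: 0.49
grip_force: 50.0
time_s: 6.4
eef_pos: [508.5, -4.7, 109.2]
tool_rot: [-3.141, 0.001, -0.041]
contact_force: [0.5, 0.3, -3.1]
gripper_width: 0.492
grip_force: 50.0
```

```bash
python3 -m handwheel '[{"xyz":[-0.007,-0.006,-0.08],"twist":[0,0,-0.016]},{"xyz":[-0.007,-0.006,-0.14],"twist":[0,0,-0.016]},{"xyz":[-0.007,-0.006,-0.17],"twist":[0,0,-0.016]},{"xyz":[-0.007,-0.006,-0.181],"twist":[0,0,-0.016]},{"xyz":[-0.007,-0.006,-0.181],"twist":[0,0,-0.016]}]'
python3 - <<'E'
from h import *
print(arm.observe()["contact_force"])
c=cam("wrist");np.savez("w3.npz",*c);cv2.imwrite("pics/w3.png",eyes.snapshot("wrist"))
E
```

```text
time_s: 6.9
eef_pos: [504.8, -8.6, 18.6]
tool_rot: [-3.141, 0.001, -0.054]
contact_force: [-0.7, 0.0, -1.9]
gripper_width: 0.496
grip_force: 50.0
[-0.73661054  0.01413796 -1.93779617]
```

View pics/w3.png

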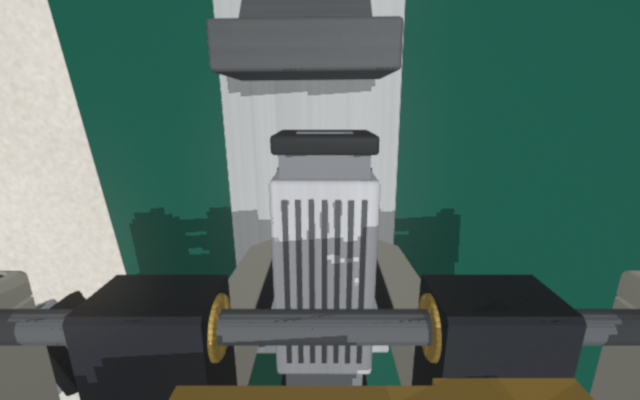

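The module hangs square in front of the stop: cap front edge at row ≈131, stop top edge at row ≈69, both level.

```bash
python3 - <<'E'
from h import *
f=np.load("w3.npz"); c=(f["arr_0"],f["arr_1"],f["arr_2"])
print(plane(c,[[217,68],[402,69]],52),plane(c,[[276,131],[375,131]],47.5))
E
python3 -m handwheel '[{"xyz":[0.01,-0.0005,0],"twist":[0,0,0]},{"xyz":[0.02,-0.001,0],"twist":[0,0,0]},{"xyz":[0.02,-0.001,0],"twist":[0,0,0]}]'
```

```text
[[595.75500353  24.72096679  52.        ]
 [591.79294924 -42.04114152  52.        ]] [[572.05942954   6.13772582  47.5       ]
 [569.95485328 -32.63961102  47.5       ]]
time_s: 7.25
eef_pos: [517.0, -9.5, 20.1]
tool_rot: [-3.141, -0.004, -0.056]
contact_force: [0.3, -0.1, -2.0]
gripper_width: 0.491
grip_force: 50.0
```

```bash
python3 -m handwheel '[{"xyz":[0.008,-0.0004,0],"twist":[0,0,0]},{"xyz":[0.014,-0.0007,0],"twist":[0,0,0]},{"xyz":[0.018,-0.0009,0],"twist":[0,0,0]},{"xyz":[0.02,-0.001,0],"twist":[0,0,0]},{"xyz":[0.02,-0.001,0],"twist":[0,0,0]}]'
for i in 1; do python3 -m handwheel '[{"xyz":[0.002,-0.0001,0],"twist":[0,0,0]},{"xyz":[0.004,-0.0002,0],"twist":[0,0,0]},{"xyz":[0.004,-0.0002,0],"twist":[0,0,0]}]'; python3 -m handwheel '[{"xyz":[0.002,-0.0001,0],"twist":[0,0,0]},{"xyz":[0.004,-0.0002,0],"twist":[0,0,0]},{"xyz":[0.004,-0.0002,0],"twist":[0,0,0]}]'; done
```

```text
time_s: 7.75
eef_pos: [525.0, -10.0, 19.1]
tool_rot: [-3.142, -0.0, -0.056]
contact_force: [0.4, -0.0, -2.6]
gripper_width: 0.491
grip_force: 50.0
time_s: 8.05
eef_pos: [527.0, -10.1, 19.1]
tool_rot: [-3.142, -0.0, -0.056]
contact_force: [0.6, 0.1, -2.3]
gripper_width: 0.49
grip_force: 50.0
time_s: 8.35
eef_pos: [528.0, -10.1, 19.0]
tool_rot: [3.142, 0.002, -0.056]
contact_force: [-1.4, 0.6, -1.9]
gripper_width: 0.489
grip_force: 50.0
```

```bash
for k in a b; do python3 -m handwheel '[{"xyz":[0.002,-0.0001,0],"twist":[0,0,0]},{"xyz":[0.004,-0.0002,0],"twist":[0,0,0]},{"xyz":[0.004,-0.0002,0],"twist":[0,0,0]}]' | grep -E "eef|contact|rot"; done
```

```text
eef_pos: [528.7, -10.2, 18.7]
tool_rot: [3.141, 0.005, -0.056]
contact_force: [-4.7, 0.6, -0.2]
eef_pos: [529.7, -10.2, 18.5]
tool_rot: [3.141, 0.007, -0.056]
contact_force: [-5.3, -0.4, -0.2]
```

```bash
for k in a b c; do python3 -m handwheel '[{"xyz":[0.002,-0.0001,0],"twist":[0,0,0]},{"xyz":[0.002,-0.0001,0],"twist":[0,0,0]},{"xyz":[0.002,-0.0001,0],"twist":[0,0,0]}]' | grep -E "eef|contact|rot"; done
```

```text
eef_pos: [529.8, -10.2, 18.4]
tool_rot: [3.141, 0.008, -0.055]
contact_force: [-7.3, -0.0, -0.2]
eef_pos: [529.8, -10.2, 18.2]
tool_rot: [3.141, 0.01, -0.055]
contact_force: [-7.9, -0.3, 1.3]
eef_pos: [529.9, -10.2, 18.0]
tool_rot: [3.141, 0.012, -0.055]
contact_force: [-8.4, 0.7, 0.6]
```

```bash
for k in a b c; do python3 -m handwheel '[{"xyz":[0.002,-0.0001,0.0004],"twist":[0,-0.003,0]},{"xyz":[0.002,-0.0001,0.0004],"twist":[0,-0.003,0]},{"xyz":[0.002,-0.0001,0.0004],"twist":[0,-0.003,0]}]' | grep -E "eef|contact|rot"; done
```

```text
eef_pos: [530.0, -10.2, 18.0]
tool_rot: [3.141, 0.013, -0.055]
contact_force: [-10.1, 0.7, 0.4]
eef_pos: [530.1, -10.2, 18.0]
tool_rot: [3.141, 0.013, -0.055]
contact_force: [-12.3, 0.4, 1.8]
eef_pos: [532.6, -10.3, 18.0]
tool_rot: [3.141, 0.009, -0.055]
contact_force: [-7.6, -0.1, -3.6]
```

```bash
for k in a b; do python3 -m handwheel '[{"xyz":[0.0,0,0],"twist":[0,0,0]},{"xyz":[0,0,0],"twist":[0,0,0]}]' | grep -E "eef|contact|rot"; done
```

```text
eef_pos: [533.0, -10.3, 17.9]
tool_rot: [3.141, 0.008, -0.055]
contact_force: [-7.4, 1.8, -4.9]
eef_pos: [533.1, -10.3, 17.9]
tool_rot: [3.141, 0.008, -0.055]
contact_force: [-7.6, 1.4, -3.9]
```

```bash
python3 - <<'E'
from h import *
c=cam("wrist");np.savez("w4.npz",*c);im=eyes.snapshot("wrist");s=eyes.snapshot("side")
cv2.imwrite("pics/w4.png",np.vstack([cv2.resize(im[20:260,180:460],(560,480))])); 
E
```

```text
(no output)
```

View pics/w4.png

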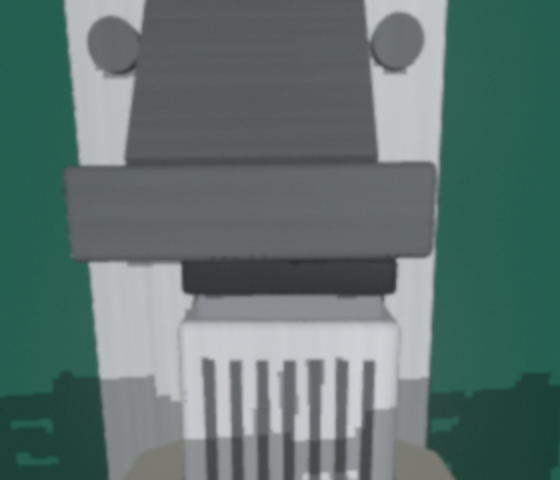

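The cap is against the stop but its skirt still shows, at about half its first height, so I'll keep pushing gently.

```bash
for k in a b; do python3 -m handwheel '[{"xyz":[0.002,-0.0001,0.0002],"twist":[0,0,0]},{"xyz":[0.002,-0.0001,0.0002],"twist":[0,0,0]},{"xyz":[0.002,-0.0001,0.0002],"twist":[0,0,0]}]' | grep -E "eef|contact|rot"; done
```

```text
eef_pos: [533.2, -10.3, 18.0]
tool_rot: [3.141, 0.01, -0.055]
contact_force: [-8.3, 0.5, -3.7]
eef_pos: [538.1, -10.8, 18.9]
tool_rot: [3.141, 0.002, -0.056]
contact_force: [-5.5, 0.7, -4.5]
```

```bash
python3 -m handwheel '[{"xyz":[-0.02,0.001,0],"twist":[0,0,0]},{"xyz":[-0.06,0.003,0],"twist":[0,0,0]},{"xyz":[-0.066,0.004,0.08],"twist":[0,0,0]},{"xyz":[-0.066,0.004,0.16],"twist":[0,0,0]},{"xyz":[-0.066,0.004,0.16],"twist":[0,0,0]}]'
python3 - <<'E'
from h import *
im=eyes.snapshot("wrist"); cv2.imwrite("pics/w5.png",im[60:260,220:420])
E
python3 -m handwheel '[{"xyz":[0,0,0],"twist":[0,0,0.3]},{"xyz":[0,0,0],"twist":[0,0,0.6]},{"xyz":[0,0,0],"twist":[0,0,0.9]},{"xyz":[0,0,0],"twist":[0,0,0.9]}]'>/dev/null
python3 -m handwheel '[{"xyz":[0,0,0],"twist":[0,0,0.3]},{"xyz":[0,0,0],"twist":[0,0,0.6]},{"xyz":[0,0,0],"twist":[0,0,0.9]}]'>/dev/null
python3 -m handwheel '[{"xyz":[0,0,0],"twist":[0,0,0.3]},{"xyz":[0,0,0],"twist":[0,0,0.6]},{"xyz":[0,0,0],"twist":[0,0,0.9]}]'>/dev/null
python3 -m handwheel '[{"xyz":[0,0,0],"twist":[0,0,0.3]},{"xyz":[0,0,0],"twist":[0,0,0.6]},{"xyz":[0,0,0],"twist":[0,0,0.9]}]'>/dev/null
python3 -m handwheel '[{"xyz":[0,0,0],"twist":[0,0,0.3]},{"xyz":[0,0,0],"twist":[0,0,0.6]},{"xyz":[0,0,0],"twist":[0,0,0.9]}]'>/dev/null
python3 -m handwheel '[{"xyz":[0,0,0],"twist":[0,0,0.3]},{"xyz":[0,0,0],"twist":[0,0,0.6]},{"xyz":[0,0,0],"twist":[0,0,0.9]}]'>/dev/null
python3 -m handwheel '[{"xyz":[0,0,0],"twist":[0,0,0.3]},{"xyz":[0,0,0],"twist":[0,0,0.6]},{"xyz":[0,0,0],"twist":[0,0,0.88]},{"xyz":[0,0,0],"twist":[0,0,0.88]},{"xyz":[0,0,0],"twist":[0,0,0.88]}]'
python3 - <<'E'
from h import *
print(arm.observe()["qpos"])
E
```

```text
time_s: 12.35
eef_pos: [514.4, -8.8, 105.7]
tool_rot: [-3.14, -0.023, -0.057]
contact_force: [0.9, -0.6, -2.8]
gripper_width: 0.494
grip_force: 50.0
time_s: 14.8
eef_pos: [507.7, -8.8, 99.2]
tool_rot: [3.141, -0.006, 3.079]
contact_force: [-0.2, -0.5, -2.1]
gripper_width: 0.489
grip_force: 50.0
[ 0.53603888  0.72388387 -0.89531147  1.94395142  0.7514734   0.8550681
  0.73870974]
```

View pics/w5.png

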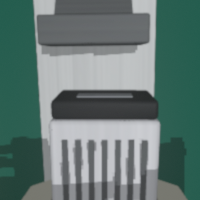

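The 200×200 crop shows the cap flat against the housing with no skirt visible, so the first cap is home. Next is the other end.

```bash
python3 -m handwheel '[{"xyz":[0,0,-0.08],"twist":[0,-0.012,-0.006]},{"xyz":[0,0,-0.13],"twist":[0,-0.012,0.016]},{"xyz":[0,0,-0.16],"twist":[0,-0.012,0.016]},{"xyz":[0.014,-0.001,-0.16],"twist":[0,-0.012,0.016]},{"xyz":[0.026,-0.001,-0.16],"twist":[0,-0.012,0.016]},{"xyz":[0.034,-0.002,-0.16],"twist":[0,-0.012,0.016]},{"xyz":[0.034,-0.002,-0.16],"twist":[0,-0.012,0.016]},{"xyz":[0.034,-0.002,-0.16],"twist":[0,-0.012,0.016]}]'
for k in a b c; do python3 -m handwheel '[{"xyz":[0.002,-0.0001,0],"twist":[0,0,0]},{"xyz":[0.004,-0.0002,0],"twist":[0,0,0]},{"xyz":[0.004,-0.0002,0],"twist":[0,0,0]}]' | grep -E "eef|contact|rot"; done
```

```text
time_s: 15.6
eef_pos: [525.6, -9.8, 20.6]
tool_rot: [3.141, 0.003, 3.091]
contact_force: [0.9, 0.4, -1.8]
gripper_width: 0.491
grip_force: 50.0
eef_pos: [526.1, -10.1, 19.9]
tool_rot: [-3.141, 0.0, 3.092]
contact_force: [-2.4, -0.2, -2.2]
eef_pos: [526.7, -10.2, 19.5]
tool_rot: [-3.14, -0.003, 3.092]
contact_force: [-5.2, 0.3, -0.4]
eef_pos: [527.0, -10.2, 19.1]
tool_rot: [-3.14, -0.006, 3.093]
contact_force: [-8.5, 1.4, -0.2]
```

```bash
for k in a b c; do python3 -m handwheel '[{"xyz":[0.002,-0.0001,0.0002],"twist":[0,0,0]},{"xyz":[0.002,-0.0001,0.0002],"twist":[0,0,0]},{"xyz":[0.002,-0.0001,0.0002],"twist":[0,0,0]}]' | grep -E "eef|contact|rot"; done
```

```text
eef_pos: [527.0, -10.2, 19.1]
tool_rot: [-3.139, -0.008, 3.093]
contact_force: [-9.0, 0.2, 1.5]
eef_pos: [528.9, -10.3, 19.0]
tool_rot: [-3.14, -0.006, 3.093]
contact_force: [-7.3, 0.9, -1.2]
eef_pos: [529.2, -10.3, 19.1]
tool_rot: [-3.14, -0.007, 3.093]
contact_force: [-8.2, 0.1, -1.3]
```

```bash
for k in a b c; do python3 -m handwheel '[{"xyz":[0.002,-0.0001,0.0002],"twist":[0,0,0]},{"xyz":[0.002,-0.0001,0.0002],"twist":[0,0,0]},{"xyz":[0.002,-0.0001,0.0002],"twist":[0,0,0]}]' | grep -E "eef|contact|rot"; done
```

```text
eef_pos: [529.3, -10.3, 19.1]
tool_rot: [-3.139, -0.009, 3.094]
contact_force: [-10.0, 0.9, 0.1]
eef_pos: [529.4, -10.4, 19.1]
tool_rot: [-3.139, -0.011, 3.094]
contact_force: [-11.5, 1.1, 1.8]
eef_pos: [529.5, -10.5, 19.2]
tool_rot: [-3.138, -0.012, 3.094]
contact_force: [-12.9, 0.5, 2.4]
```

```bash
for k in a b; do python3 -m handwheel '[{"xyz":[0.002,-0.0001,0.0002],"twist":[0,0,0]},{"xyz":[0.002,-0.0001,0.0002],"twist":[0,0,0]},{"xyz":[0.002,-0.0001,0.0002],"twist":[0,0,0]}]' | grep -E "eef|contact|rot|time"; done
```

```text
time_s: 18.6
eef_pos: [535.9, -10.5, 19.9]
tool_rot: [-3.141, -0.002, 3.092]
contact_force: [-5.9, 0.3, -3.1]
time_s: 18.9
eef_pos: [536.0, -10.5, 20.0]
tool_rot: [-3.14, -0.004, 3.093]
contact_force: [-7.9, 0.8, -0.5]
```

Second cap snapped (TCP jumped to 535.9, 10 mm past contact). Next I check the tray pose from the earlier wrist picture.

```bash
python3 -m handwheel '[{"xyz":[-0.03,0.001,0],"twist":[0,0,0]},{"xyz":[-0.06,0.003,0],"twist":[0,0,0]},{"xyz":[-0.066,0.004,0.08],"twist":[0,0,0]},{"xyz":[-0.066,0.004,0.16],"twist":[0,0,0]},{"xyz":[-0.066,0.004,0.16],"twist":[0,0,0]}]'
python3 - <<'E'
from h import *
C=eyes.get_calibration("wrist");M=np.array(C["mount"]);Rt=Ro.from_euler("xyz",[-3.13837,-0.00041,0.010989]).as_matrix()
c=(np.array(C["K"]),Rt@M[:3,:3],Rt@M[:3,3]+[522.592,-1.187,218.149])
p=plane(c,[[567,71],[513,222]],12); print(p)
d=p[0]-p[1]; a=np.arctan2(d[1],d[0]); print(np.linalg.norm(d),a, p.mean(0)[:2]-130*np.array([-np.sin(a),np.cos(a)]))
E
```

```text
time_s: 19.4
eef_pos: [511.6, -6.7, 106.0]
tool_rot: [3.138, 0.016, 3.091]
contact_force: [0.8, 0.8, -2.7]
gripper_width: 0.495
grip_force: 50.0
[[ 635.51404802 -245.78181344   12.        ]
 [ 472.98630302 -217.12278005   12.        ]]
165.03517228727412 -0.17453893326400544 [ 531.67514324 -359.47716901]
```

```bash
python3 -m handwheel '[{"xyz":[0.009,-0.07,0],"twist":[0,0,-0.28]},{"xyz":[0.018,-0.14,0],"twist":[0,0,-0.56]},{"xyz":[0.027,-0.211,0],"twist":[0,0,-0.844]}]'>/dev/null
python3 -m handwheel '[{"xyz":[0.009,-0.07,0],"twist":[0,0,-0.28]},{"xyz":[0.018,-0.14,0],"twist":[0,0,-0.56]},{"xyz":[0.027,-0.211,0],"twist":[0,0,-0.844]}]'>/dev/null
python3 -m handwheel '[{"xyz":[0.009,-0.07,0],"twist":[0,0,-0.28]},{"xyz":[0.018,-0.14,0],"twist":[0,0,-0.56]},{"xyz":[0.027,-0.211,0],"twist":[0,0,-0.844]}]'>/dev/null
python3 -m handwheel '[{"xyz":[0.009,-0.07,0],"twist":[0,0,-0.28]},{"xyz":[0.018,-0.14,0],"twist":[0,0,-0.56]},{"xyz":[0.027,-0.211,0],"twist":[0,0,-0.844]},{"xyz":[0.027,-0.211,0],"twist":[0,0,-0.844]},{"xyz":[0.027,-0.211,0],"twist":[0,0,-0.844]}]'
python3 - <<'E'
from h import *
print(arm.observe()["qpos"])
cv2.imwrite("pics/w6.png",eyes.snapshot("wrist"))
E
```

```text
time_s: 20.8
eef_pos: [559.6, -431.8, 99.3]
tool_rot: [-3.141, 0.002, 1.403]
contact_force: [-0.9, 1.0, -2.2]
gripper_width: 0.492
grip_force: 50.0
[ 0.86214896  0.86009912 -0.47186581  1.35479336  0.41767689  1.0244119
  0.14608163]
```

View pics/w6.png

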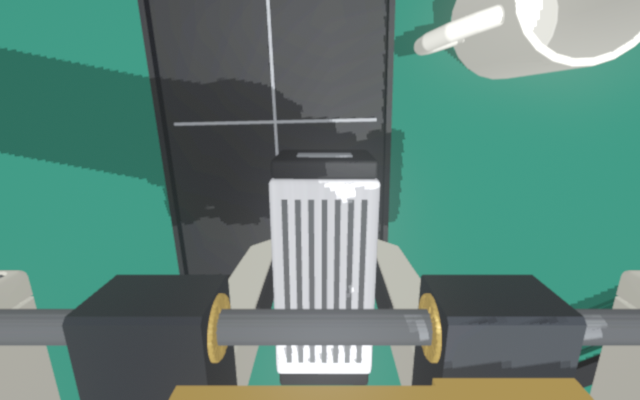

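The cap nearest the camera is home. The tray's centre cross is at (275,122); I cast it to refine the slot.

```bash
python3 - <<'E'
from h import *
c=cam("wrist"); p=plane(c,[[275,122],[175,124],[377,120],[268,2]],5);print(p.round(1))
d=p[2]-p[1]; print(np.arctan2(d[1],d[0])); d=p[3]-p[0]; print(np.arctan2(d[1],d[0])-np.pi/2)
E
```

```text
[[ 534.7 -360.8    5. ]
 [ 461.1 -349.9    5. ]
 [ 609.5 -371.9    5. ]
 [ 546.2 -282.3    5. ]]
-0.14692186290905412
-0.1456984726885251
```

```bash
python3 -m handwheel '[{"xyz":[0.015,0.005,-0.06],"twist":[0,0,0.04]},{"xyz":[0.015,0.005,-0.11],"twist":[0,0,0.04]},{"xyz":[0.015,0.005,-0.14],"twist":[0,0,0.04]},{"xyz":[0.015,0.005,-0.155],"twist":[0,0,0.04]},{"xyz":[0.015,0.005,-0.162],"twist":[0,0,0.04]},{"xyz":[0.015,0.005,-0.168],"twist":[0,0,0.04]},{"xyz":[0.015,0.005,-0.168],"twist":[0,0,0.04]},{"xyz":[0.015,0.005,-0.168],"twist":[0,0,0.04]}]'
```

```text
time_s: 21.65
eef_pos: [567.9, -428.4, 17.8]
tool_rot: [3.14, 0.002, 1.424]
contact_force: [-0.3, 0.1, -1.3]
gripper_width: 0.49
grip_force: 50.0
```

```bash
python3 -m handwheel '[{"xyz":[0,0,-0.003],"twist":[0,0,0]},{"xyz":[0,0,-0.003],"twist":[0,0,0]},{"xyz":[0,0,-0.003],"twist":[0,0,0]}]'
```

```text
time_s: 21.95
eef_pos: [567.4, -428.0, 15.4]
tool_rot: [3.141, 0.002, 1.424]
contact_force: [-0.1, -0.5, -2.8]
gripper_width: 0.491
grip_force: 50.0
```

```bash
python3 -m handwheel '[{"xyz":[0,0,-0.002],"twist":[0,0,0]},{"xyz":[0,0,-0.002],"twist":[0,0,0]},{"xyz":[0,0,-0.002],"twist":[0,0,0]}]'
python3 -m handwheel '[{"xyz":[0,0,0],"twist":[0,0,0]},{"xyz":[0,0,0],"twist":[0,0,0]},{"xyz":[0,0,0],"twist":[0,0,0]},{"xyz":[0,0,0.02],"twist":[0,0,0]},{"xyz":[0,0,0.1],"twist":[0,0,0]},{"xyz":[0,0,0.2],"twist":[0,0,0]},{"xyz":[0,0,0.3],"twist":[0,0,0]},{"xyz":[0,0.05,0.4],"twist":[0,0,0]}]' 62
```

```text
time_s: 22.25
eef_pos: [567.3, -427.9, 14.2]
tool_rot: [-3.141, 0.001, 1.424]
contact_force: [-0.9, 0.9, -2.0]
gripper_width: 0.489
grip_force: 50.0
time_s: 23.05
eef_pos: [566.5, -409.7, 212.3]
tool_rot: [3.139, 0.006, 1.418]
contact_force: [0.3, -0.4, -0.2]
gripper_width: 0.667
grip_force: 0.0
```

```bash
python3 -m handwheel '[{"xyz":[-0.14,0.75,0],"twist":[0,0,0.96]},{"xyz":[-0.14,0.75,0],"twist":[0,0,0.96]},{"xyz":[-0.14,0.75,0],"twist":[0,0,0.96]},{"xyz":[-0.14,0.75,0],"twist":[0,0,0.96]},{"xyz":[-0.14,0.75,0],"twist":[0,0,0.96]},{"xyz":[-0.14,0.75,0],"twist":[0,0,0.96]},{"xyz":[-0.14,0.75,0],"twist":[0,0,0.96]},{"xyz":[-0.14,0.75,0],"twist":[0,0,0.96]}]' 93 >/dev/null
python3 -m handwheel '[{"xyz":[-0.06,0.3,0],"twist":[0,0,0]},{"xyz":[-0.06,0.3,0],"twist":[0,0,0]},{"xyz":[-0.06,0.3,0],"twist":[0,0,0]},{"xyz":[-0.06,0.3,0],"twist":[0,0,0]},{"xyz":[-0.06,0.3,0],"twist":[0,0,0]}]'
python3 - <<'E'
from h import *
print(arm.observe()["qpos"].round(2))
c=cam("wrist");im=eyes.snapshot("wrist"); cv2.imwrite("pics/w7.png",im);np.savez("w7.npz",*c)
print(modules(im,c))
E
```

```text
time_s: 24.35
eef_pos: [467.2, 121.1, 210.0]
tool_rot: [3.14, 0.002, 1.908]
contact_force: [0.2, -0.3, 0.3]
gripper_width: 1.0
grip_force: 0.0
[ 0.2   0.45 -0.72  1.89  0.36  0.93 -0.35]
([array([460.6, 136.3]), array([316.2, 188.1]), array([516.7, 309.2])], [])
```

View pics/w7.png

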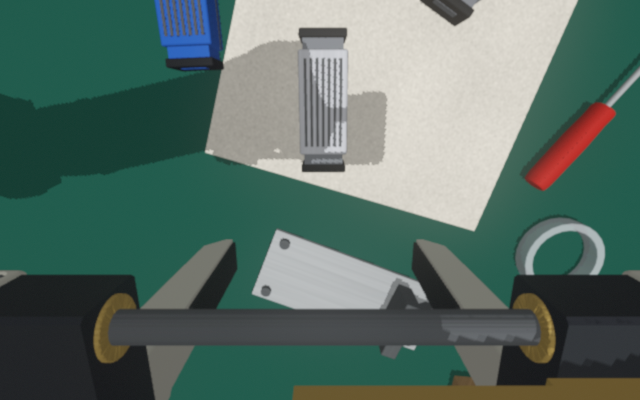

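The wrist view shows module A upright in the frame, with caps at about (323,34) and (323,165). The blue part sits well to its left.

```bash
python3 - <<'E'
from h import *
f=np.load("w7.npz"); c=(f["arr_0"],f["arr_1"],f["arr_2"])
p=plane(c,[[323,33],[323,165],[215,55]],36);print(p,p[:2].mean(0),np.arctan2(*(p[0]-p[1])[[1,0]]))
E
```

```text
[[420.37088859 251.41528237  36.        ]
 [460.08729319 137.78430835  36.        ]
 [332.78709619 201.19514412  36.        ]] [440.22909089 194.59979536  36.        ] 1.9070443009176374
```

```bash
python3 -m handwheel '[{"xyz":[-0.054,0.147,0],"twist":[0,0,0]},{"xyz":[-0.054,0.147,-0.1],"twist":[0,0,0]},{"xyz":[-0.054,0.147,-0.2],"twist":[0,0,0]},{"xyz":[-0.054,0.147,-0.3],"twist":[0,0,0]},{"xyz":[-0.054,0.147,-0.36],"twist":[0,0,0]},{"xyz":[-0.054,0.147,-0.4],"twist":[0,0,0]},{"xyz":[-0.054,0.147,-0.4],"twist":[0,0,0]},{"xyz":[-0.054,0.147,-0.4],"twist":[0,0,0]}]'
```

```text
time_s: 25.2
eef_pos: [441.5, 191.6, 9.2]
tool_rot: [3.141, 0.002, 1.901]
contact_force: [0.4, -0.7, -0.0]
gripper_width: 0.996
grip_force: 0.0
```

```bash
python3 -m handwheel '[{"xyz":[0,0,0],"twist":[0,0,0]},{"xyz":[0,0,0],"twist":[0,0,0]},{"xyz":[0,0,0],"twist":[0,0,0]},{"xyz":[0,0,0],"twist":[0,0,0]},{"xyz":[0,0,0],"twist":[0,0,0]},{"xyz":[0,0,0],"twist":[0,0,0]},{"xyz":[0,0,0],"twist":[0,0,0]}]' 30 50
python3 -m handwheel '[{"xyz":[0,0,0.06],"twist":[0,0,0]},{"xyz":[0,0,0.12],"twist":[0,0,0]},{"xyz":[0.01,-0.03,0.2],"twist":[0,0,-0.25]},{"xyz":[0.033,-0.1,0.2],"twist":[0,0,-0.5]},{"xyz":[0.033,-0.1,0.2],"twist":[0,0,-0.75]},{"xyz":[0.033,-0.1,0.2],"twist":[0,0,-0.978]}]'
python3 -m handwheel '[{"xyz":[0.01,-0.03,0],"twist":[0,0,-0.25]},{"xyz":[0.02,-0.06,0],"twist":[0,0,-0.5]},{"xyz":[0.033,-0.1,0],"twist":[0,0,-0.75]},{"xyz":[0.033,-0.1,0],"twist":[0,0,-0.978]}]'>/dev/null
python3 -m handwheel '[{"xyz":[0.01,-0.03,0],"twist":[0,0,-0.25]},{"xyz":[0.02,-0.06,0],"twist":[0,0,-0.5]},{"xyz":[0.033,-0.1,0],"twist":[0,0,-0.75]},{"xyz":[0.033,-0.1,0],"twist":[0,0,-0.978]}]'>/dev/null
python3 -m handwheel '[{"xyz":[0.01,-0.03,0],"twist":[0,0,-0.25]},{"xyz":[0.02,-0.06,0],"twist":[0,0,-0.5]},{"xyz":[0.033,-0.1,0],"twist":[0,0,-0.75]},{"xyz":[0.033,-0.1,0],"twist":[0,0,-0.978]},{"xyz":[0.033,-0.1,0],"twist":[0,0,-0.978]},{"xyz":[0.033,-0.1,0],"twist":[0,0,-0.978]}]'
```

```text
time_s: 25.9
eef_pos: [440.5, 193.0, 9.0]
tool_rot: [3.141, 0.001, 1.904]
contact_force: [0.1, -0.5, 0.8]
gripper_width: 0.495
grip_force: 50.0
time_s: 26.5
eef_pos: [456.8, 140.8, 108.7]
tool_rot: [-3.141, 0.003, 1.406]
contact_force: [-1.4, -0.2, -2.5]
gripper_width: 0.495
grip_force: 50.0
time_s: 27.9
eef_pos: [505.6, -6.4, 108.5]
tool_rot: [-3.141, 0.003, -0.049]
contact_force: [-0.1, -0.9, -2.5]
gripper_width: 0.488
grip_force: 50.0
```

```bash
python3 -m handwheel '[{"xyz":[0,-0.005,-0.08],"twist":[0,0,-0.012]},{"xyz":[0,-0.005,-0.14],"twist":[0,0,-0.012]},{"xyz":[0,-0.005,-0.18],"twist":[0,0,-0.012]},{"xyz":[0.014,-0.006,-0.18],"twist":[0,0,-0.012]},{"xyz":[0.026,-0.006,-0.18],"twist":[0,0,-0.012]},{"xyz":[0.032,-0.007,-0.18],"twist":[0,0,-0.012]},{"xyz":[0.032,-0.007,-0.18],"twist":[0,0,-0.012]},{"xyz":[0.032,-0.007,-0.18],"twist":[0,0,-0.012]}]'
for k in a b c; do python3 -m handwheel '[{"xyz":[0.002,-0.0001,0],"twist":[0,0,0]},{"xyz":[0.004,-0.0002,0],"twist":[0,0,0]},{"xyz":[0.004,-0.0002,0],"twist":[0,0,0]}]' | grep -E "eef|contact|rot"; done
```

```text
time_s: 28.7
eef_pos: [522.8, -10.6, 19.8]
tool_rot: [-3.142, 0.0, -0.058]
contact_force: [0.2, 0.7, -2.8]
gripper_width: 0.494
grip_force: 50.0
eef_pos: [524.6, -10.7, 19.1]
tool_rot: [-3.142, 0.001, -0.058]
contact_force: [0.6, -0.6, -2.0]
eef_pos: [525.5, -10.9, 18.8]
tool_rot: [3.141, 0.003, -0.058]
contact_force: [-1.6, -0.2, -2.4]
eef_pos: [526.0, -10.9, 18.5]
tool_rot: [3.141, 0.007, -0.058]
contact_force: [-5.2, 0.8, -0.3]
```

```bash
for k in a b c; do python3 -m handwheel '[{"xyz":[0.002,-0.0001,0.0003],"twist":[0,0,0]},{"xyz":[0.002,-0.0001,0.0003],"twist":[0,0,0]},{"xyz":[0.002,-0.0001,0.0003],"twist":[0,0,0]}]' | grep -E "eef|contact|rot"; done
```

```text
eef_pos: [526.9, -11.0, 18.5]
tool_rot: [3.141, 0.007, -0.058]
contact_force: [-5.2, -0.5, -1.3]
eef_pos: [527.0, -11.0, 18.6]
tool_rot: [3.141, 0.008, -0.058]
contact_force: [-6.4, 0.1, -0.9]
eef_pos: [527.1, -11.0, 18.6]
tool_rot: [3.141, 0.01, -0.057]
contact_force: [-8.5, 0.4, 0.8]
```

```bash
for k in a b c; do python3 -m handwheel '[{"xyz":[0.002,-0.0001,0.0003],"twist":[0,0,0]},{"xyz":[0.002,-0.0001,0.0003],"twist":[0,0,0]},{"xyz":[0.002,-0.0001,0.0003],"twist":[0,0,0]}]' | grep -E "eef|contact|rot"; done
```

```text
eef_pos: [527.2, -11.1, 18.6]
tool_rot: [3.141, 0.012, -0.057]
contact_force: [-9.8, 0.7, 0.3]
eef_pos: [527.3, -11.1, 18.6]
tool_rot: [3.14, 0.014, -0.057]
contact_force: [-9.6, 0.5, 0.5]
eef_pos: [527.3, -11.1, 18.6]
tool_rot: [3.14, 0.016, -0.057]
contact_force: [-11.0, 1.2, 1.4]
```

```bash
for k in a b; do python3 -m handwheel '[{"xyz":[0.002,-0.0001,0.0003],"twist":[0,0,0]},{"xyz":[0.002,-0.0001,0.0003],"twist":[0,0,0]},{"xyz":[0.002,-0.0001,0.0003],"twist":[0,0,0]}]' | grep -E "eef|contact|rot"; done
```

```text
eef_pos: [529.8, -11.2, 18.5]
tool_rot: [3.141, 0.013, -0.057]
contact_force: [-6.4, 0.7, -2.4]
eef_pos: [530.3, -11.2, 18.6]
tool_rot: [3.141, 0.014, -0.057]
contact_force: [-8.3, 0.6, -2.1]
```

```bash
python3 -m handwheel '[{"xyz":[0.002,-0.0001,0.0003],"twist":[0,0,0]},{"xyz":[0.002,-0.0001,0.0003],"twist":[0,0,0]},{"xyz":[0.002,-0.0001,0.0003],"twist":[0,0,0]}]' | grep -E "eef|contact|rot"
```

```text
eef_pos: [535.4, -11.4, 19.6]
tool_rot: [3.141, 0.006, -0.058]
contact_force: [-5.7, 0.2, -3.9]
```

```bash
python3 -m handwheel '[{"xyz":[0.002,-0.0001,0.0003],"twist":[0,0,0]},{"xyz":[0.002,-0.0001,0.0003],"twist":[0,0,0]},{"xyz":[0.002,-0.0001,0.0003],"twist":[0,0,0]}]' | grep -E "eef|contact|rot"
```

```text
eef_pos: [535.4, -11.4, 19.7]
tool_rot: [3.141, 0.008, -0.058]
contact_force: [-6.6, 0.2, -4.1]
```

Snapped home. Back off and turn end for end.

```bash
python3 -m handwheel '[{"xyz":[-0.03,0.001,0],"twist":[0,0,0]},{"xyz":[-0.06,0.003,0],"twist":[0,0,0]},{"xyz":[-0.066,0.005,0.08],"twist":[0,0,0]},{"xyz":[-0.066,0.005,0.16],"twist":[0,0,0]},{"xyz":[-0.066,0.005,0.16],"twist":[0,0,0]}]'>/dev/null
python3 -m handwheel '[{"xyz":[0,0,0],"twist":[0,0,0.3]},{"xyz":[0,0,0],"twist":[0,0,0.6]},{"xyz":[0,0,0],"twist":[0,0,0.9]},{"xyz":[0,0,0],"twist":[0,0,0.9]}]'>/dev/null
python3 -m handwheel '[{"xyz":[0,0,0],"twist":[0,0,0.3]},{"xyz":[0,0,0],"twist":[0,0,0.6]},{"xyz":[0,0,0],"twist":[0,0,0.9]}]'>/dev/null
python3 -m handwheel '[{"xyz":[0,0,0],"twist":[0,0,0.3]},{"xyz":[0,0,0],"twist":[0,0,0.6]},{"xyz":[0,0,0],"twist":[0,0,0.9]}]'>/dev/null
python3 -m handwheel '[{"xyz":[0,0,0],"twist":[0,0,0.3]},{"xyz":[0,0,0],"twist":[0,0,0.6]},{"xyz":[0,0,0],"twist":[0,0,0.9]}]'>/dev/null
python3 -m handwheel '[{"xyz":[0,0,0],"twist":[0,0,0.3]},{"xyz":[0,0,0],"twist":[0,0,0.6]},{"xyz":[0,0,0],"twist":[0,0,0.9]}]'>/dev/null
python3 -m handwheel '[{"xyz":[0,0,0],"twist":[0,0,0.3]},{"xyz":[0,0,0],"twist":[0,0,0.6]},{"xyz":[0,0,0],"twist":[0,0,0.9]}]'>/dev/null
python3 -m handwheel '[{"xyz":[0,0,0],"twist":[0,0,0.3]},{"xyz":[0,0,0],"twist":[0,0,0.6]},{"xyz":[0,0,0],"twist":[0,0,0.88]},{"xyz":[0,0,0],"twist":[0,0,0.88]},{"xyz":[0,0,0],"twist":[0,0,0.88]}]'
```

```text
time_s: 35.5
eef_pos: [505.8, -9.0, 100.1]
tool_rot: [3.141, 0.001, 3.076]
contact_force: [-0.2, -0.2, -1.6]
gripper_width: 0.491
grip_force: 50.0
```

```bash
python3 -m handwheel '[{"xyz":[0,0,-0.08],"twist":[0,0,0.02]},{"xyz":[0,0,-0.13],"twist":[0,0,0.02]},{"xyz":[0,0,-0.161],"twist":[0,0,0.02]},{"xyz":[0.014,-0.001,-0.161],"twist":[0,0,0.02]},{"xyz":[0.026,-0.002,-0.161],"twist":[0,0,0.02]},{"xyz":[0.036,-0.003,-0.161],"twist":[0,0,0.02]},{"xyz":[0.036,-0.003,-0.161],"twist":[0,0,0.02]},{"xyz":[0.036,-0.003,-0.161],"twist":[0,0,0.02]}]'
for k in a b c; do python3 -m handwheel '[{"xyz":[0.002,-0.0001,0],"twist":[0,0,0]},{"xyz":[0.004,-0.0002,0],"twist":[0,0,0]},{"xyz":[0.004,-0.0002,0],"twist":[0,0,0]}]' | grep -E "eef|contact|rot"; done
```

```text
time_s: 36.3
eef_pos: [523.9, -10.4, 20.6]
tool_rot: [3.141, 0.003, 3.091]
contact_force: [-0.7, -0.2, -2.6]
gripper_width: 0.488
grip_force: 50.0
eef_pos: [525.5, -10.5, 20.1]
tool_rot: [3.142, 0.002, 3.092]
contact_force: [-0.7, 0.1, -2.6]
eef_pos: [527.6, -10.6, 20.0]
tool_rot: [3.141, 0.002, 3.092]
contact_force: [-0.1, -0.1, -2.1]
eef_pos: [528.7, -10.7, 19.9]
tool_rot: [-3.141, 0.0, 3.092]
contact_force: [-2.7, -0.3, -1.7]
```

```bash
for k in a b c d; do python3 -m handwheel '[{"xyz":[0.002,-0.0001,0.0002],"twist":[0,0,0]},{"xyz":[0.003,-0.0002,0.0003],"twist":[0,0,0]},{"xyz":[0.003,-0.0002,0.0003],"twist":[0,0,0]}]' | grep -E "eef|contact|rot"; done
```

```text
eef_pos: [529.7, -10.8, 19.8]
tool_rot: [-3.141, -0.001, 3.092]
contact_force: [-4.1, -0.1, -1.7]
eef_pos: [530.0, -10.8, 19.9]
tool_rot: [-3.141, -0.003, 3.093]
contact_force: [-6.4, -0.0, 0.1]
eef_pos: [530.2, -10.9, 19.9]
tool_rot: [-3.14, -0.005, 3.093]
contact_force: [-10.0, 1.3, 2.9]
eef_pos: [530.3, -11.0, 20.0]
tool_rot: [-3.139, -0.008, 3.094]
contact_force: [-12.3, 0.7, 3.7]
```

```bash
for k in a b; do python3 -m handwheel '[{"xyz":[0.002,-0.0001,0.0003],"twist":[0,0,0]},{"xyz":[0.002,-0.0001,0.0003],"twist":[0,0,0]},{"xyz":[0.002,-0.0001,0.0003],"twist":[0,0,0]}]' | grep -E "eef|contact|rot"; done
```

```text
eef_pos: [536.1, -11.3, 20.3]
tool_rot: [-3.141, 0.001, 3.092]
contact_force: [-0.8, -0.1, -2.3]
eef_pos: [538.5, -11.3, 21.1]
tool_rot: [3.141, 0.003, 3.091]
contact_force: [-1.0, -0.0, -3.1]
```

```bash
python3 -m handwheel '[{"xyz":[-0.03,0.001,0],"twist":[0,0,0]},{"xyz":[-0.06,0.003,0],"twist":[0,0,0]},{"xyz":[-0.066,0.004,0.08],"twist":[0,0,0]},{"xyz":[-0.066,0.004,0.16],"twist":[0,0,0]},{"xyz":[-0.066,0.004,0.16],"twist":[0,0,0]}]'
python3 -m handwheel '[{"xyz":[-0.003,-0.07,0],"twist":[0,0,-0.28]},{"xyz":[-0.007,-0.14,0],"twist":[0,0,-0.56]},{"xyz":[-0.011,-0.204,0],"twist":[0,0,-0.834]}]'>/dev/null
python3 -m handwheel '[{"xyz":[-0.003,-0.07,0],"twist":[0,0,-0.28]},{"xyz":[-0.007,-0.14,0],"twist":[0,0,-0.56]},{"xyz":[-0.011,-0.204,0],"twist":[0,0,-0.834]}]'>/dev/null
python3 -m handwheel '[{"xyz":[-0.003,-0.07,0],"twist":[0,0,-0.28]},{"xyz":[-0.007,-0.14,0],"twist":[0,0,-0.56]},{"xyz":[-0.011,-0.204,0],"twist":[0,0,-0.834]}]'>/dev/null
python3 -m handwheel '[{"xyz":[-0.003,-0.07,0],"twist":[0,0,-0.28]},{"xyz":[-0.007,-0.14,0],"twist":[0,0,-0.56]},{"xyz":[-0.011,-0.204,0],"twist":[0,0,-0.834]},{"xyz":[-0.011,-0.204,0],"twist":[0,0,-0.834]},{"xyz":[-0.011,-0.204,0],"twist":[0,0,-0.834]}]'
python3 - <<'E'
from h import *
print(arm.observe()["qpos"].round(2),arm.observe()["eef_pos"])
cv2.imwrite("pics/w8.png",eyes.snapshot("wrist"))
E
```

```text
time_s: 39.5
eef_pos: [508.9, -7.5, 105.9]
tool_rot: [3.139, 0.014, 3.092]
contact_force: [1.4, 0.6, -3.1]
gripper_width: 0.491
grip_force: 50.0
time_s: 40.9
eef_pos: [481.8, -418.0, 99.7]
tool_rot: [-3.141, 0.001, 1.423]
contact_force: [0.5, 1.2, -2.7]
gripper_width: 0.493
grip_force: 50.0
[ 0.99  0.78 -0.55  1.58  0.48  0.92  0.12] [ 481.82035704 -417.95420463   99.69128145]
```

View pics/w8.png

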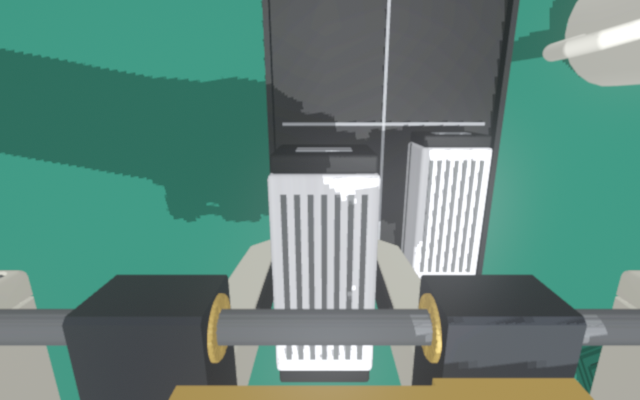

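The first module lies in its slot, and the held module's forward cap is home with no skirt showing. Lowering into the second slot.

```bash
python3 -m handwheel '[{"xyz":[0.004,0.002,-0.06],"twist":[0,0,0]},{"xyz":[0.004,0.002,-0.11],"twist":[0,0,0]},{"xyz":[0.004,0.002,-0.14],"twist":[0,0,0]},{"xyz":[0.004,0.002,-0.155],"twist":[0,0,0]},{"xyz":[0.004,0.002,-0.162],"twist":[0,0,0]},{"xyz":[0.004,0.002,-0.17],"twist":[0,0,0]},{"xyz":[0.004,0.002,-0.17],"twist":[0,0,0]},{"xyz":[0.004,0.002,-0.17],"twist":[0,0,0]}]'
python3 -m handwheel '[{"xyz":[0,0,0],"twist":[0,0,0]},{"xyz":[0,0,0],"twist":[0,0,0]},{"xyz":[0,0,0],"twist":[0,0,0]}]'
```

```text
time_s: 41.75
eef_pos: [484.8, -416.6, 16.6]
tool_rot: [3.14, 0.002, 1.424]
contact_force: [0.2, 0.9, -2.1]
gripper_width: 0.491
grip_force: 50.0
time_s: 42.05
eef_pos: [484.5, -416.3, 16.1]
tool_rot: [3.141, 0.002, 1.424]
contact_force: [-0.3, -0.1, -2.4]
gripper_width: 0.488
grip_force: 50.0
```

```bash
python3 -m handwheel '[{"xyz":[0,0,-0.004],"twist":[0,0,0]},{"xyz":[0,0,-0.004],"twist":[0,0,0]},{"xyz":[0,0,-0.004],"twist":[0,0,0]}]'
python3 -m handwheel '[{"xyz":[0,0,0],"twist":[0,0,0]},{"xyz":[0,0,0],"twist":[0,0,0]},{"xyz":[0,0,0],"twist":[0,0,0]},{"xyz":[0,0,0.02],"twist":[0,0,0]},{"xyz":[0,0,0.1],"twist":[0,0,0]},{"xyz":[0,0,0.2],"twist":[0,0,0]},{"xyz":[0,0,0.3],"twist":[0,0,0]},{"xyz":[0,0,0.4],"twist":[0,0,0]}]' 62
python3 -m handwheel '[{"xyz":[0.028,0.7,0],"twist":[0,0,-0.12]},{"xyz":[0.028,0.7,0],"twist":[0,0,-0.12]},{"xyz":[0.028,0.7,0],"twist":[0,0,-0.12]},{"xyz":[0.028,0.7,0],"twist":[0,0,-0.12]},{"xyz":[0.028,0.7,0],"twist":[0,0,-0.12]},{"xyz":[0.028,0.7,0],"twist":[0,0,-0.12]},{"xyz":[0.028,0.7,0],"twist":[0,0,-0.12]},{"xyz":[0.028,0.7,0],"twist":[0,0,-0.12]}]' 93 >/dev/null
python3 -m handwheel '[{"xyz":[0.028,0.71,0],"twist":[0,0,0]},{"xyz":[0.028,0.71,0],"twist":[0,0,0]},{"xyz":[0.028,0.71,0],"twist":[0,0,0]},{"xyz":[0.028,0.71,0],"twist":[0,0,0]},{"xyz":[0.028,0.71,0],"twist":[0,0,0]},{"xyz":[0.028,0.71,0],"twist":[0,0,0]},{"xyz":[0.028,0.71,0],"twist":[0,0,0]},{"xyz":[0.028,0.71,0],"twist":[0,0,0]}]'
python3 - <<'E'
from h import *
print(arm.observe()["qpos"].round(2))
c=cam("wrist");im=eyes.snapshot("wrist"); cv2.imwrite("pics/w9.png",im);np.savez("w9.npz",*c)
print(c[2],modules(im,c))
E
```

```text
time_s: 42.35
eef_pos: [484.3, -416.1, 13.7]
tool_rot: [-3.141, 0.001, 1.424]
contact_force: [0.3, -0.8, -2.8]
gripper_width: 0.495
grip_force: 50.0
time_s: 43.15
eef_pos: [484.3, -415.9, 216.9]
tool_rot: [3.141, 0.002, 1.424]
contact_force: [1.3, -0.8, -0.7]
gripper_width: 0.666
grip_force: 0.0
time_s: 44.75
eef_pos: [509.8, 297.5, 215.2]
tool_rot: [-3.14, -0.006, 1.375]
contact_force: [-0.2, 0.2, 0.5]
gripper_width: 1.0
grip_force: 0.0
[-0.18  0.59 -0.64  1.6   0.38  1.07 -1.11]
[524.47910477 370.57035221 381.28161941] ([array([519.2, 315.5]), array([450.1, 411.5]), array([545.3, 433.7]), array([332.4, 461.1])], [(array([484.6, 363.5]), 118.3, 2.195), (array([532.2, 374.6]), 121.0, 1.353), (array([497.7, 422.6]), 97.8, 0.229), (array([391.2, 436.3]), 127.7, 2.743)])
```

View pics/w9.png

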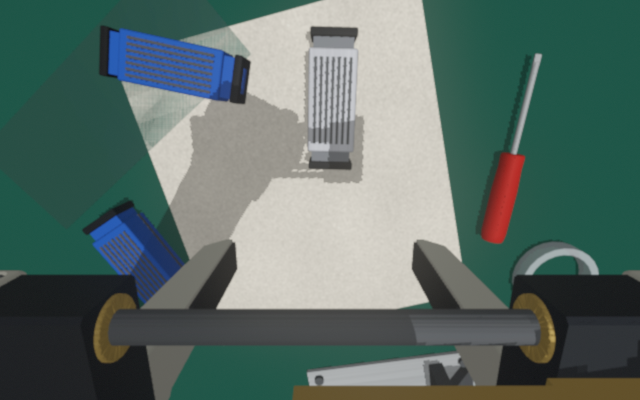

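Module B stands upright in the frame with caps at (333,33) and (330,163). It measures (532,374), yaw 1.353, and the cap spacing of 121 mm fits the proud 124 mm.

```bash
python3 -m handwheel '[{"xyz":[0.044,0.154,0],"twist":[0,0,-0.044]},{"xyz":[0.044,0.154,-0.1],"twist":[0,0,-0.044]},{"xyz":[0.044,0.154,-0.2],"twist":[0,0,-0.044]},{"xyz":[0.044,0.154,-0.3],"twist":[0,0,-0.044]},{"xyz":[0.044,0.154,-0.36],"twist":[0,0,-0.044]},{"xyz":[0.044,0.154,-0.4],"twist":[0,0,-0.044]},{"xyz":[0.044,0.154,-0.408],"twist":[0,0,-0.044]},{"xyz":[0.044,0.154,-0.408],"twist":[0,0,-0.044]}]' 76
python3 -m handwheel '[{"xyz":[0,0,0],"twist":[0,0,0]},{"xyz":[0,0,0],"twist":[0,0,0]},{"xyz":[0,0,0],"twist":[0,0,0]},{"xyz":[0,0,0],"twist":[0,0,0]},{"xyz":[0,0,0],"twist":[0,0,0]},{"xyz":[0,0,0],"twist":[0,0,0]},{"xyz":[0,0,0],"twist":[0,0,0]}]' 30 50
```

```text
time_s: 45.6
eef_pos: [535.3, 364.2, 10.1]
tool_rot: [3.141, 0.002, 1.34]
contact_force: [0.8, 0.4, -0.1]
gripper_width: 0.817
grip_force: 0.0
time_s: 46.3
eef_pos: [532.5, 367.0, 10.8]
tool_rot: [-3.139, 0.001, 1.343]
contact_force: [-4.8, 0.1, 6.1]
gripper_width: 0.495
grip_force: 50.0
```

```bash
python3 -m handwheel '[{"xyz":[0,0,0.06],"twist":[0,0,0]},{"xyz":[0,0,0.12],"twist":[0,0,0]},{"xyz":[0,0,0.2],"twist":[0,0,0]},{"xyz":[-0.01,-0.08,0.2],"twist":[0,0,-0.25]},{"xyz":[-0.02,-0.16,0.2],"twist":[0,0,-0.5]},{"xyz":[-0.023,-0.25,0.2],"twist":[0,0,-0.75]},{"xyz":[-0.023,-0.25,0.2],"twist":[0,0,-0.932]}]'
python3 -m handwheel '[{"xyz":[-0.01,-0.08,0],"twist":[0,0,-0.25]},{"xyz":[-0.02,-0.16,0],"twist":[0,0,-0.5]},{"xyz":[-0.023,-0.25,0],"twist":[0,0,-0.75]},{"xyz":[-0.023,-0.25,0],"twist":[0,0,-0.932]}]'>/dev/null
python3 -m handwheel '[{"xyz":[-0.01,-0.08,0],"twist":[0,0,-0.25]},{"xyz":[-0.02,-0.16,0],"twist":[0,0,-0.5]},{"xyz":[-0.023,-0.25,0],"twist":[0,0,-0.75]},{"xyz":[-0.023,-0.25,0],"twist":[0,0,-0.932]},{"xyz":[-0.023,-0.25,0],"twist":[0,0,-0.932]},{"xyz":[-0.023,-0.25,0],"twist":[0,0,-0.932]}]'
```

```text
time_s: 47.0
eef_pos: [523.9, 229.2, 108.3]
tool_rot: [3.135, 0.012, 0.861]
contact_force: [1.0, 0.4, -3.6]
gripper_width: 0.491
grip_force: 50.0
time_s: 48.0
eef_pos: [499.9, -8.3, 109.7]
tool_rot: [-3.141, 0.001, -0.052]
contact_force: [0.1, 0.4, -3.1]
gripper_width: 0.49
grip_force: 50.0
```

```bash
python3 -m handwheel '[{"xyz":[0,0,-0.08],"twist":[0,0,-0.008]},{"xyz":[0,0,-0.14],"twist":[0,0,-0.008]},{"xyz":[0,0,-0.179],"twist":[0,0,-0.008]},{"xyz":[0.012,-0.001,-0.179],"twist":[0,0,-0.008]},{"xyz":[0.024,-0.002,-0.179],"twist":[0,0,-0.008]},{"xyz":[0.024,-0.002,-0.179],"twist":[0,0,-0.008]},{"xyz":[0.024,-0.002,-0.179],"twist":[0,0,-0.008]}]'
python3 - <<'E'
from h import *
c=cam("wrist");np.savez("w10.npz",*c);im=eyes.snapshot("wrist"); cv2.imwrite("pics/w10.png",im[:,150:500])
E
```

```text
time_s: 48.7
eef_pos: [513.0, -10.0, 21.4]
tool_rot: [-3.141, -0.001, -0.06]
contact_force: [0.0, -0.2, -2.8]
gripper_width: 0.491
grip_force: 50.0
```

View pics/w10.png

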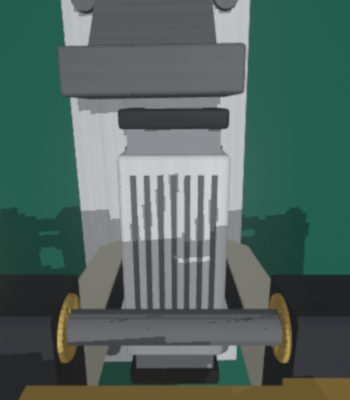

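The module is held square and about 6 mm short of the stop.

```bash
for k in a b c d; do python3 -m handwheel '[{"xyz":[0.002,-0.0001,0],"twist":[0,0,0]},{"xyz":[0.004,-0.0002,0],"twist":[0,0,0]},{"xyz":[0.004,-0.0002,0],"twist":[0,0,0]}]' | grep -E "eef|contact|rot"; done
```

```text
eef_pos: [514.1, -10.4, 20.6]
tool_rot: [-3.142, 0.001, -0.06]
contact_force: [0.5, 0.4, -3.4]
eef_pos: [516.1, -10.4, 20.3]
tool_rot: [-3.142, 0.001, -0.06]
contact_force: [-0.3, 0.2, -2.7]
eef_pos: [517.5, -10.5, 20.3]
tool_rot: [3.141, 0.002, -0.06]
contact_force: [-0.7, 0.5, -3.2]
eef_pos: [518.4, -10.7, 20.1]
tool_rot: [3.141, 0.005, -0.06]
contact_force: [-3.4, -0.4, -1.9]
```

```bash
for k in a b c d; do python3 -m handwheel '[{"xyz":[0.002,-0.0001,0.0002],"twist":[0,0,0]},{"xyz":[0.003,-0.0002,0.0003],"twist":[0,0,0]},{"xyz":[0.003,-0.0002,0.0003],"twist":[0,0,0]}]' | grep -E "eef|contact|rot"; done
```

```text
eef_pos: [518.6, -10.7, 20.0]
tool_rot: [3.141, 0.007, -0.06]
contact_force: [-5.8, 0.2, -1.2]
eef_pos: [518.7, -10.8, 19.9]
tool_rot: [3.14, 0.01, -0.059]
contact_force: [-7.8, 0.6, -0.3]
eef_pos: [520.3, -10.9, 20.0]
tool_rot: [3.14, 0.01, -0.059]
contact_force: [-6.6, 1.0, -0.9]
eef_pos: [520.5, -10.9, 20.0]
tool_rot: [3.14, 0.012, -0.059]
contact_force: [-8.2, 0.6, 0.2]
```

```bash
for k in a b; do python3 -m handwheel '[{"xyz":[0.002,-0.0001,0.0003],"twist":[0,0,0]},{"xyz":[0.002,-0.0001,0.0003],"twist":[0,0,0]},{"xyz":[0.002,-0.0001,0.0003],"twist":[0,0,0]}]' | grep -E "eef|contact|rot"; done
```

```text
eef_pos: [520.6, -10.9, 20.1]
tool_rot: [3.14, 0.014, -0.059]
contact_force: [-10.0, 1.3, 1.0]
eef_pos: [520.7, -11.0, 20.2]
tool_rot: [3.14, 0.016, -0.059]
contact_force: [-12.4, 0.6, 2.3]
```

```bash
for k in a b; do python3 -m handwheel '[{"xyz":[0.002,-0.0001,0.0003],"twist":[0,0,0]},{"xyz":[0.002,-0.0001,0.0003],"twist":[0,0,0]},{"xyz":[0.002,-0.0001,0.0003],"twist":[0,0,0]}]' | grep -E "eef|contact|rot"; done
```

```text
eef_pos: [523.6, -11.1, 20.1]
tool_rot: [3.14, 0.012, -0.059]
contact_force: [-7.3, 0.5, -3.3]
eef_pos: [527.7, -11.3, 20.8]
tool_rot: [3.141, 0.006, -0.06]
contact_force: [-6.1, 0.2, -5.3]
```

```bash
python3 -m handwheel '[{"xyz":[-0.03,0.001,0],"twist":[0,0,0]},{"xyz":[-0.05,0.003,0],"twist":[0,0,0]},{"xyz":[-0.05,0.004,0.08],"twist":[0,0,0]},{"xyz":[-0.05,0.004,0.16],"twist":[0,0,0]},{"xyz":[-0.05,0.004,0.16],"twist":[0,0,0]}]'>/dev/null
python3 -m handwheel '[{"xyz":[0,0,0],"twist":[0,0,0.3]},{"xyz":[0,0,0],"twist":[0,0,0.6]},{"xyz":[0,0,0],"twist":[0,0,0.9]},{"xyz":[0,0,0],"twist":[0,0,0.9]}]'>/dev/null
python3 -m handwheel '[{"xyz":[0,0,0],"twist":[0,0,0.3]},{"xyz":[0,0,0],"twist":[0,0,0.6]},{"xyz":[0,0,0],"twist":[0,0,0.9]}]'>/dev/null
python3 -m handwheel '[{"xyz":[0,0,0],"twist":[0,0,0.3]},{"xyz":[0,0,0],"twist":[0,0,0.6]},{"xyz":[0,0,0],"twist":[0,0,0.9]}]'>/dev/null
python3 -m handwheel '[{"xyz":[0,0,0],"twist":[0,0,0.3]},{"xyz":[0,0,0],"twist":[0,0,0.6]},{"xyz":[0,0,0],"twist":[0,0,0.9]}]'>/dev/null
python3 -m handwheel '[{"xyz":[0,0,0],"twist":[0,0,0.3]},{"xyz":[0,0,0],"twist":[0,0,0.6]},{"xyz":[0,0,0],"twist":[0,0,0.9]}]'>/dev/null
python3 -m handwheel '[{"xyz":[0,0,0],"twist":[0,0,0.3]},{"xyz":[0,0,0],"twist":[0,0,0.6]},{"xyz":[0,0,0],"twist":[0,0,0.9]}]'>/dev/null
python3 -m handwheel '[{"xyz":[0,0,0],"twist":[0,0,0.3]},{"xyz":[0,0,0],"twist":[0,0,0.6]},{"xyz":[0,0,0],"twist":[0,0,0.9]},{"xyz":[0,0,0],"twist":[0,0,0.9]},{"xyz":[0,0,0],"twist":[0,0,0.9]}]'
```

```text
time_s: 55.25
eef_pos: [505.0, -9.3, 101.1]
tool_rot: [3.141, 0.001, 3.084]
contact_force: [0.1, 1.2, -3.8]
gripper_width: 0.491
grip_force: 50.0
```

```bash
python3 -m handwheel '[{"xyz":[0,0,-0.08],"twist":[0,0,0.01]},{"xyz":[0,0,-0.13],"twist":[0,0,0.01]},{"xyz":[0,0,-0.161],"twist":[0,0,0.01]},{"xyz":[0.016,-0.001,-0.161],"twist":[0,0,0.01]},{"xyz":[0.032,-0.002,-0.161],"twist":[0,0,0.01]},{"xyz":[0.044,-0.002,-0.161],"twist":[0,0,0.01]},{"xyz":[0.044,-0.002,-0.161],"twist":[0,0,0.01]},{"xyz":[0.044,-0.002,-0.161],"twist":[0,0,0.01]}]'
for k in a b c; do python3 -m handwheel '[{"xyz":[0.002,-0.0001,0],"twist":[0,0,0]},{"xyz":[0.004,-0.0002,0],"twist":[0,0,0]},{"xyz":[0.004,-0.0002,0],"twist":[0,0,0]}]' | grep -E "eef|contact|rot"; done
```

```text
time_s: 56.05
eef_pos: [527.4, -10.1, 21.7]
tool_rot: [3.141, 0.003, 3.094]
contact_force: [0.7, 0.3, -3.1]
gripper_width: 0.494
grip_force: 50.0
eef_pos: [528.9, -10.3, 21.2]
tool_rot: [3.142, 0.002, 3.095]
contact_force: [-0.3, -0.4, -2.5]
eef_pos: [531.0, -10.4, 21.0]
tool_rot: [3.141, 0.002, 3.095]
contact_force: [-0.7, -0.2, -2.5]
eef_pos: [533.1, -10.5, 21.1]
tool_rot: [3.141, 0.002, 3.095]
contact_force: [0.6, 0.3, -2.8]
```

```bash
for k in a b c; do python3 -m handwheel '[{"xyz":[0.002,-0.0001,0],"twist":[0,0,0]},{"xyz":[0.004,-0.0002,0],"twist":[0,0,0]},{"xyz":[0.004,-0.0002,0],"twist":[0,0,0]}]' | grep -E "eef|contact|rot"; done
```

```text
eef_pos: [535.1, -10.6, 21.1]
tool_rot: [3.142, 0.002, 3.095]
contact_force: [-0.3, -0.2, -2.1]
eef_pos: [536.5, -10.7, 21.0]
tool_rot: [-3.141, 0.001, 3.095]
contact_force: [-1.6, 0.5, -2.4]
eef_pos: [537.3, -10.7, 20.9]
tool_rot: [-3.141, -0.002, 3.095]
contact_force: [-5.1, -0.1, 0.5]
```

```bash
for k in a b c d; do python3 -m handwheel '[{"xyz":[0.002,-0.0001,0.0002],"twist":[0,0,0]},{"xyz":[0.003,-0.0002,0.0003],"twist":[0,0,0]},{"xyz":[0.003,-0.0002,0.0003],"twist":[0,0,0]}]' | grep -E "eef|contact|rot"; done
```

```text
eef_pos: [537.5, -10.8, 21.0]
tool_rot: [-3.14, -0.004, 3.096]
contact_force: [-7.8, -0.2, 1.9]
eef_pos: [539.0, -10.9, 21.0]
tool_rot: [-3.14, -0.004, 3.096]
contact_force: [-6.4, 0.4, -0.6]
eef_pos: [539.7, -11.0, 21.0]
tool_rot: [-3.14, -0.005, 3.096]
contact_force: [-8.0, -0.7, 1.4]
eef_pos: [539.9, -11.0, 21.0]
tool_rot: [-3.14, -0.008, 3.097]
contact_force: [-10.4, 0.0, 2.7]
```

```bash
for k in a b; do python3 -m handwheel '[{"xyz":[0.002,-0.0001,0.0003],"twist":[0,0,0]},{"xyz":[0.002,-0.0001,0.0003],"twist":[0,0,0]},{"xyz":[0.002,-0.0001,0.0003],"twist":[0,0,0]}]' | grep -E "eef|contact|rot"; done
```

```text
eef_pos: [546.4, -11.2, 21.7]
tool_rot: [3.141, 0.002, 3.095]
contact_force: [-2.0, 1.0, -2.8]
eef_pos: [546.4, -11.3, 21.8]
tool_rot: [-3.141, 0.0, 3.095]
contact_force: [-3.2, -0.3, -3.8]
```

Last cap home. Carrying this module to the near-left tray slot.

```bash
python3 -m handwheel '[{"xyz":[-0.03,0.001,0],"twist":[0,0,0]},{"xyz":[-0.06,0.003,0],"twist":[0,0,0]},{"xyz":[-0.07,0.004,0.08],"twist":[0,0,0]},{"xyz":[-0.07,0.004,0.16],"twist":[0,0,0]},{"xyz":[-0.07,0.004,0.16],"twist":[0,0,0]}]'
python3 -m handwheel '[{"xyz":[-0.002,-0.05,0],"twist":[0,0,-0.28]},{"xyz":[-0.004,-0.1,0],"twist":[0,0,-0.56]},{"xyz":[-0.006,-0.145,0],"twist":[0,0,-0.835]}]'>/dev/null
python3 -m handwheel '[{"xyz":[-0.002,-0.05,0],"twist":[0,0,-0.28]},{"xyz":[-0.004,-0.1,0],"twist":[0,0,-0.56]},{"xyz":[-0.006,-0.145,0],"twist":[0,0,-0.835]}]'>/dev/null
python3 -m handwheel '[{"xyz":[-0.002,-0.05,0],"twist":[0,0,-0.28]},{"xyz":[-0.004,-0.1,0],"twist":[0,0,-0.56]},{"xyz":[-0.006,-0.145,0],"twist":[0,0,-0.835]}]'>/dev/null
python3 -m handwheel '[{"xyz":[-0.002,-0.05,0],"twist":[0,0,-0.28]},{"xyz":[-0.004,-0.1,0],"twist":[0,0,-0.56]},{"xyz":[-0.006,-0.145,0],"twist":[0,0,-0.835]},{"xyz":[-0.006,-0.145,0],"twist":[0,0,-0.835]},{"xyz":[-0.006,-0.145,0],"twist":[0,0,-0.835]}]'
```

```text
time_s: 60.15
eef_pos: [517.0, -7.4, 107.3]
tool_rot: [3.138, 0.015, 3.095]
contact_force: [1.2, 1.3, -3.7]
gripper_width: 0.492
grip_force: 50.0
time_s: 61.55
eef_pos: [500.0, -299.5, 101.3]
tool_rot: [3.141, 0.001, 1.426]
contact_force: [-0.4, 0.9, -2.9]
gripper_width: 0.491
grip_force: 50.0
```

Down to about 15.5 mm, then settle.

```bash
python3 -m handwheel '[{"xyz":[0.002,0.001,-0.06],"twist":[0,0,0]},{"xyz":[0.002,0.001,-0.11],"twist":[0,0,0]},{"xyz":[0.002,0.001,-0.14],"twist":[0,0,0]},{"xyz":[0.002,0.001,-0.155],"twist":[0,0,0]},{"xyz":[0.002,0.001,-0.164],"twist":[0,0,0]},{"xyz":[0.002,0.001,-0.17],"twist":[0,0,0]},{"xyz":[0.002,0.001,-0.17],"twist":[0,0,0]},{"xyz":[0.002,0.001,-0.17],"twist":[0,0,0]}]'
python3 -m handwheel '[{"xyz":[0,0,0],"twist":[0,0,0]},{"xyz":[0,0,-0.002],"twist":[0,0,0]},{"xyz":[0,0,-0.002],"twist":[0,0,0]}]'
```

```text
time_s: 62.35
eef_pos: [501.5, -299.0, 17.7]
tool_rot: [3.14, 0.002, 1.425]
contact_force: [-0.3, -0.1, -2.6]
gripper_width: 0.494
grip_force: 50.0
time_s: 62.65
eef_pos: [500.9, -298.9, 16.1]
tool_rot: [3.141, 0.002, 1.425]
contact_force: [0.0, 0.5, -2.4]
gripper_width: 0.492
grip_force: 50.0
```

```bash
python3 -m handwheel '[{"xyz":[0,0,-0.003],"twist":[0,0,0]},{"xyz":[0,0,-0.003],"twist":[0,0,0]},{"xyz":[0,0,-0.003],"twist":[0,0,0]}]' | grep -E "eef|contact"
python3 -m handwheel '[{"xyz":[0,0,0],"twist":[0,0,0]},{"xyz":[0,0,0],"twist":[0,0,0]},{"xyz":[0,0,0],"twist":[0,0,0]},{"xyz":[0,0,0.02],"twist":[0,0,0]},{"xyz":[0,0,0.1],"twist":[0,0,0]},{"xyz":[0,0,0.2],"twist":[0,0,0]},{"xyz":[0,0,0.3],"twist":[0,0,0]},{"xyz":[0,0,0.4],"twist":[0,0,0]}]' 62 | grep -E "eef|grip"
python3 -m handwheel '[{"xyz":[-0.04,-0.24,0.16],"twist":[0,0,0]},{"xyz":[-0.04,-0.24,0.16],"twist":[0,0,0]},{"xyz":[-0.04,-0.24,0.16],"twist":[0,0,0]},{"xyz":[-0.04,-0.24,0.16],"twist":[0,0,0]},{"xyz":[-0.04,-0.24,0.16],"twist":[0,0,0]},{"xyz":[-0.04,-0.24,0.16],"twist":[0,0,0]}]' | grep -E "eef|contact|time"
python3 - <<'E'
from h import *
s=eyes.snapshot("side");w=eyes.snapshot("wrist");t=eyes.snapshot("top")
cv2.imwrite("pics/f.png",np.vstack([w[:240],cv2.resize(np.hstack([s[90:190,300:460],t[150:250,430:590]]),(640,200))]));cv2.imwrite("pics/topf.png",t)
E
```

```text
eef_pos: [501.1, -298.9, 14.5]
contact_force: [-0.0, -0.2, -2.0]
eef_pos: [500.7, -298.4, 217.3]
gripper_width: 0.665
grip_force: 0.0
time_s: 64.35
eef_pos: [481.1, -416.8, 294.2]
contact_force: [0.1, -0.1, 1.2]
```

View pics/f.png

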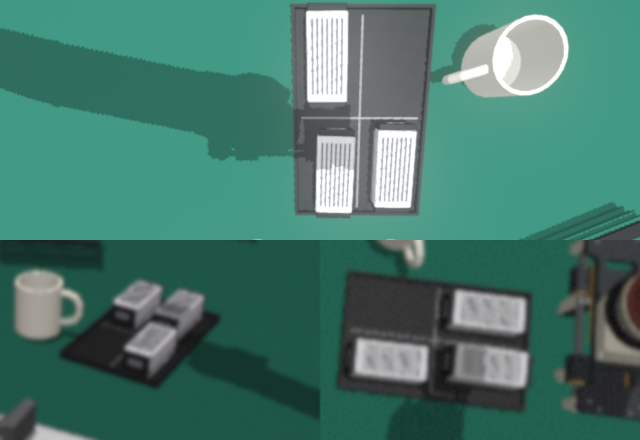

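View pics/topf.png

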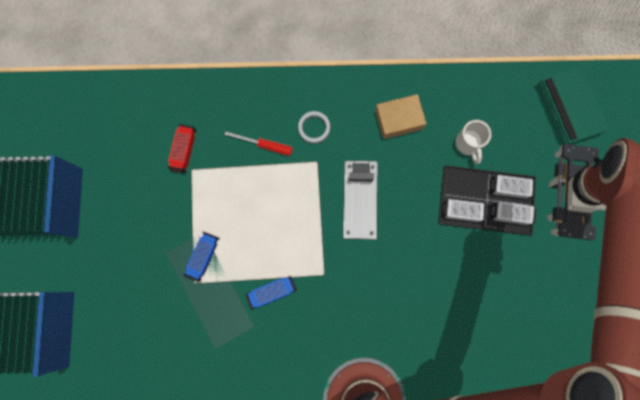

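All three modules lie flat in the tray, the paper is empty, and the mug, screwdriver, tape and carton are where they were. Handing in.

```bash
python3 -c "
from workcell import arm
print(arm.sign_off())"
```

```text
the job is handed in; nothing more can be done
None
```

I handed the job in at about 64 s: three modules were present, all six caps snapped home against the stop, and each module lies flat in the tray with the bystanders untouched; the system returned no pass/fail verdict.

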